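# Clamp an instrument case square in the vise with a matching packer

### The job

Clamp the aluminium instrument case in the machine vise, ready for drilling. It stands near one end of the jaws, so first find the packer that is exactly as thick as the case and stand it on the bed at the other end of the jaws, then turn the T-handle clockwise until both are gripped firmly. Stop when it is tight and do not force it, or the thin-walled case is crushed; leave the other things on the bench alone.

Things in the scene. Friction and masses are not known exactly. Their poses are not given: they have to be found in the camera images.
- vise: Grey machine vise on a round swivel base bolted to the bench. Origin on the bench under the base's middle; x runs level along the screw from T-handle to fixed jaw, y along the jaws, z up. Flat bed 68 mm above the bench; jaws 120 mm wide (y -60 to 60), 30 mm high. The nut block round the screw ends at x = -93 mm. The case stands at the +y end of the jaws; the packer's place is about y = -34 mm.
- jaw: Sliding jaw, 40 mm thick, 120 mm wide, 30 mm high. Origin on the bed at the middle of its clamping face, axes as the vise's. It moves along +x towards the fixed jaw, 6 mm per turn of the screw. The jaws start 27.5 to 30 mm apart, a little wider than the work.
- fixed_jaw (a point): Middle of the top edge of the fixed jaw's clamping face, 98 mm above the bench, at x = +45 mm of the vise.
- tbar (a point): Centre of the T-handle, on the screw axis 83 mm above the bench. x along the screw towards the jaws, y along the bar. 10 mm bar fixed in a 25 mm hub, with a 22 mm ball on each end, ball centres 58 mm from the hub's; it starts about 59 mm in front of the nut block, moves with the jaw and swings upright across the screw. From above an end can be held or pushed over the top, half a turn at a time, then the other end taken.
- screw (a joint): Turn of screw and T-handle, rad; at 0 the bar is level. Grows, and closes the vise, clockwise as seen from the T-handle (a bar end on top goes to the vise's -y side): 0.955 mm per rad. Running free it drags at a steady 0.15 N m; once the jaws bear on the work this climbs by about 1 N m per rad. 0.4 N m in all is firm, 0.5 to 0.6 well tight, over 0.8 endangers the case. It holds where it is left.
- case: Thin-walled extruded aluminium instrument case, 24 to 25 mm thick, 46 mm wide, 85 mm tall, standing loose on end on the vise bed at the +y end of the jaws. Origin under its middle; x across its thickness, y its width, z up.
- packer_a: Packer: an offcut of aluminium flat bar standing on end on the bench, 42 mm wide, 72 mm tall. Origin under its middle; x across its thickness, y its width, z up. The three packers look alike but are about 20, 24 to 25 and 28 mm thick; one is as thick as the case. Which is which is not known, so feel for it (for instance by the finger opening in the grasp).
- packer_b: Another such packer, 42 mm wide, 72 mm tall, thickness not known; origin and axes as packer_a.
- packer_c: Another such packer, 42 mm wide, 72 mm tall, thickness not known; origin and axes as packer_a.
- module: Bystander: orange plastic socket block 90 x 55 mm, 63 mm high with its two metal sockets; origin under its middle. Leave alone.
- switch_box: Bystander: blue switch box 100 x 75 mm, 69 mm high with its two terminals; origin under its middle. Leave alone.
- multimeter: Bystander: hand-held multimeter lying flat, 150 x 78 mm, 42 mm high; origin under its middle. Leave alone.
Mind the look-alikes: they are no part of the job. What is shaped like the packer_c but blue is not meant.

How it is judged:
By the outcome, as a careful person would: the job done as asked, in the order asked, and still so for the second after the job is handed in, with the robot touching nothing.
It also fails if it takes over 72 s, if anything falls off the work surface, if the arm or the gripper's body presses on something with over 40 N, if the wrist force passes 120 N, or if a joint passes its speed limit or range.

### The arm

A 6-joint arm with a two-finger parallel gripper is mounted at the origin on the work surface. World frame = base frame: x ahead of the robot, y to its left, z up, the work surface at z = 0. Lengths are in m, angles in rad, forces in N, time in s.
With the tool pointing down it reaches from about 0.425 to 0.95 m from the base axis. Payload 14.7 kg.
Tool frame: the origin (TCP) lies on the mounting face of the last link; the fingertips stand 173 mm ahead of it and the grasp point (between the pads) lies arm.grip_point_offset ahead of it (arm.grip_point_offset is the distance from the TCP to the grasp point, in m); z points along the fingers, y is the direction in which the jaws open and shut (so a half turn about z gives the same grasp; the last joint's range is limited). The gripper opens to 85 mm and grips with 20 to 120 N. Pads are 22 mm wide; open, the fingers measure 114 mm over their backs; the gripper's body (76 mm by 85 mm) begins 54 mm behind the grasp point. The pads swing forward as they close: fully open they stand 13 mm farther back than shut.
Start: joints at [1.107, 0.48, 1.596, -0, 1.065, -0.047], TCP at [0.263, 0.594, 0.405] pointing down, gripper open.
Joint ranges: [-2.75, 2.75], [-0.82, 2.05], [0.23, 2.67], [-1.56, 4.7], [0.09, 2.69], [-2.92, 2.92]. Speed limits (rad/s): [1.89, 1.89, 2.39, 3.01, 3.01, 3.01].

### API

Orientations are given as [roll, pitch, yaw] about the fixed x, y, z axes, in that order (R = Rz(yaw) Ry(pitch) Rx(roll)).
In Python, from bench import arm gives the robot as it stands.
- The arm moves only by the tool servo_tool, never from a script. Its argument "deltas" is a list of rows, each a list of 3 entries, a list of its own where there are three numbers: the turn, a rotation vector about the world's x, y, z in rad, then the shift along the world's x, y, z in m, then the closure, from 0 (fully open) to 1 (shut). A call has 1 to 5 rows; each row shifts and turns the pose as measured when the row begins; what a row does not reach is not made up. A row lasts 1/8 s, in which the tool goes at most 62.5 mm and 10.7 degrees, less where a joint would pass 70% of its speed; a pose out of reach is approached as far as the arm can. A call with a gripper value outside its range is refused whole. The fingers move at their own pace and stop on an object; "newtons" is the grip in N (left out, the last holds). Time passes only in rows, so rows that do not move let the fingers close. It gives the time, the measured TCP pose, the force and the opening at its end, in the units of the state.
- arm.observe(): the state, without advancing time (a new reading comes with each control period).
- arm.grab_frame(name): name is "scene" or "top" or "wrist"; returns a dict with "frame" (480x640x3 uint8, red, green, blue), "K" (3x3 intrinsics, pixels), "k1" (the pictures are not rectified: a ray, as slopes to the right and down, at radius r is drawn at 1 + k1 r^2 times it, then the intrinsics apply), "origin" and "orientation" of the camera in the world; the wrist camera has in their place "hand_eye" (4x4, takes a point from camera to tool coordinates, whose origin is the TCP and whose axes are the flange's). Camera axes: x right, y up, looking along -z (the intrinsics and any distortion apply to the point x, -y, -z); pixel columns grow to the right and rows downward; lengths in m; the calibration is good to about 2 mm. A picture is of the moment at which its call begins: read the wrist's pose just before it. There is no depth.
- arm.finish_job(): hands the job in, once; it reports no verdict.
The state is a dict: "time_s": time; "joint_positions": joint angles; "joint_velocities": joint speeds; "effort": joint torques, N m; "tool_pos": TCP position; "eef_rot": TCP orientation; "ft_force": force on the tool from outside, world axes, zero at the start; "torque": the same for the moment, N m; "opening": finger opening in m.
Only numpy, scipy, OpenCV 4.12 (cv2) and the standard library are available. Lean on these libraries where they do the work, as an engineer would, in place of code of your own. Each camera call takes 0.05 s, during which the arm holds its last target.

## Working session

There is one attempt and no reset: what is moved stays moved. The work goes in short steps, Python scripts to look and compute and a tool call to move; the robot and the scene stay as the last step left them, time stands still between calls to the robot, and variables do not carry over. Pictures are saved under pics/ and viewed, and the job is handed in when it is done.

Besides the shell and the picture viewer there is one more tool, called after ">>>" as a command line: name --argument value ..., lists and objects as JSON in quotes. servo_tool: Moves the arm, as the interface text tells. Its arguments: {"type":"object","properties":{"deltas":{"type":"array"},"newtons":{"type":"number"}},"required":["deltas"]}

```bash
mkdir -p pics; ls; python3 - <<'E'
from bench import arm
import cv2
s=arm.observe();print(s, arm.grip_point_offset)
for n in ["scene","top","wrist"]:
    f=arm.grab_frame(n)
    cv2.imwrite(f"pics/{n}0.png",f["frame"][:,:,::-1])
    print(n,{k:v for k,v in f.items() if k!="frame"})
E
```

```text
pics
{'time_s': 0.0, 'joint_positions': array([ 1.10734471e+00,  4.80827293e-01,  1.59689450e+00,  1.21323845e-05,
        1.06506256e+00, -4.65876749e-02]), 'joint_velocities': array([ 0.00080644,  0.0016435 , -0.00010423, -0.00097232,  0.00092433,
        0.00282059]), 'effort': array([-4.12233043e-03, -9.50622439e+01, -4.30174863e+01, -4.57423321e-04,
        1.23342115e-02, -5.69920371e-05]), 'tool_pos': array([0.26306119, 0.59416441, 0.40406751]), 'eef_rot': array([-3.14040274e+00, -6.60936541e-05,  2.72472279e+00]), 'ft_force': array([-0.37016969,  0.1518878 ,  0.26861462]), 'torque': array([-0.02064262,  0.00672966,  0.01392737]), 'opening': 0.0854594088587327} 0.1547
scene {'K': array([[479.66874716,   0.        , 323.3779445 ],
       [  0.        , 479.66874716, 237.13803201],
       [  0.        ,   0.        ,   1.        ]]), 'k1': -0.09064190733971868, 'origin': array([1.0245594 , 0.37658199, 0.94130618]), 'orientation': array([0.59760937, 0.01441545, 2.29899654])}
top {'K': array([[531.88623898,   0.        , 316.12346721],
       [  0.        , 531.88623898, 237.84817674],
       [  0.        ,   0.        ,   1.        ]]), 'k1': -0.12976694243121673, 'origin': array([0.36815961, 0.00302619, 1.45993988]), 'orientation': array([ 0.14508851, -0.00595187, -1.5849825 ])}
wrist {'K': array([[336.58667088,   0.        , 317.12265513],
       [  0.        , 336.58667088, 234.62739245],
       [  0.        ,   0.        ,   1.        ]]), 'k1': -0.04825247391174183, 'hand_eye': array([[-9.57539940e-04,  9.47171069e-01,  3.20727376e-01,
         8.28673388e-02],
       [ 9.99999508e-01,  8.24041057e-04,  5.51969161e-04,
         6.62698692e-04],
       [ 2.58516695e-04,  3.20727747e-01, -9.47171392e-01,
         3.18369136e-02],
       [ 0.00000000e+00,  0.00000000e+00,  0.00000000e+00,
         1.00000000e+00]])}
```

View pics/scene0.png

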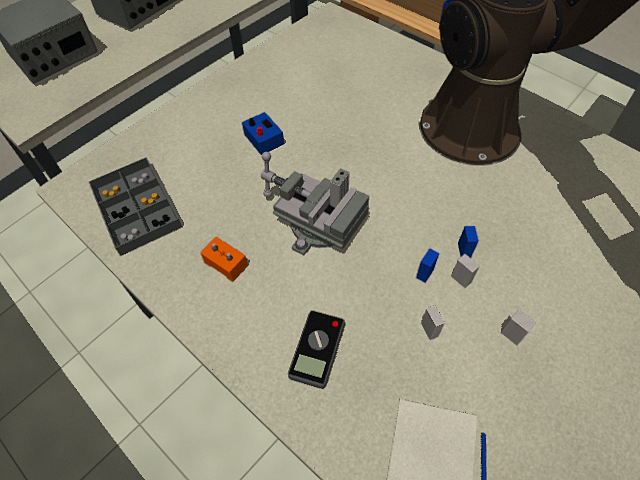

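View pics/top0.png

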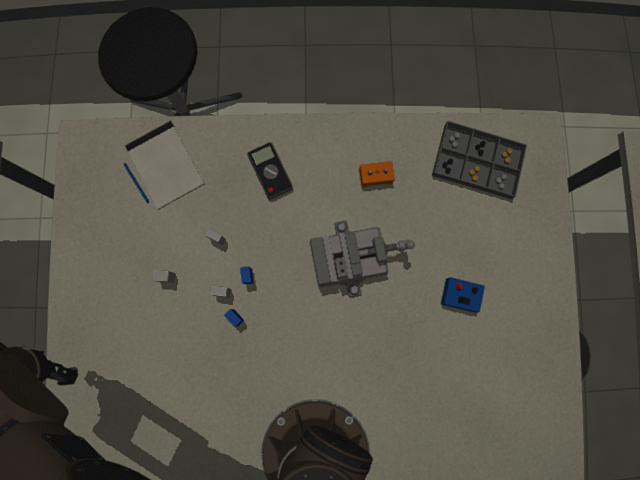

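View pics/wrist0.png

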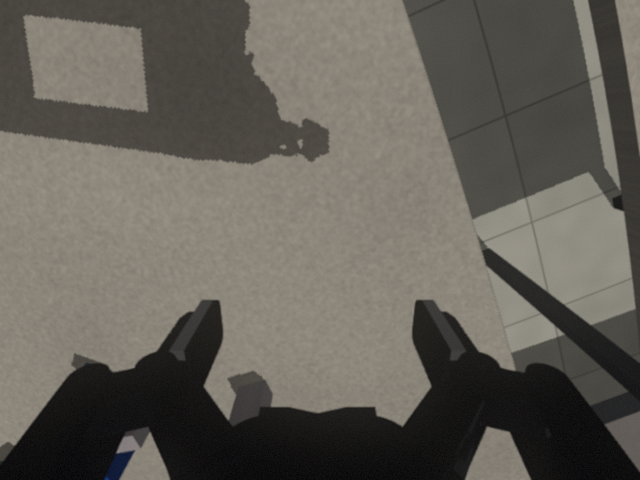

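The scene shows three grey packers (scene 433,322; 465,270; 517,326) plus two blue look-alikes. The vise is near (320,205), with the T-handle on its left. I'll zoom in and write ray helpers.

```bash
cat > h.py <<'E'
import numpy as np, cv2
from scipy.spatial.transform import Rotation as R
from bench import arm
def campose(f,s=None):
    if "hand_eye" in f:
        T=np.eye(4);T[:3,:3]=R.from_euler('xyz',s["eef_rot"]).as_matrix();T[:3,3]=s["tool_pos"]
        T=T@f["hand_eye"];return T[:3,:3],T[:3,3]
    return R.from_euler('xyz',f["orientation"]).as_matrix(),np.array(f["origin"])
def ray(f,px,s=None):
    Rm,o=campose(f,s)
    d=np.array([f["k1"],0,0,0,0],float)
    u=cv2.undistortPoints(np.array([[px]],float),f["K"],d)[0,0]
    return o,Rm@np.array([u[0],-u[1],-1.])
def plane(f,px,z,s=None):
    o,d=ray(f,px,s);return o+d*(z-o[2])/d[2]
def proj(f,P,s=None):
    Rm,o=campose(f,s);q=Rm.T@(np.array(P)-o)
    p=cv2.projectPoints(np.array([[q[0],-q[1],-q[2]]]),np.zeros(3),np.zeros(3),f["K"],np.array([f["k1"],0,0,0,0],float))[0]
    return p[0,0]
def crop(f,x0,y0,w,h,k,name):
    c=f["frame"][y0:y0+h,x0:x0+w,::-1];cv2.imwrite(name,cv2.resize(c,None,fx=k,fy=k,interpolation=cv2.INTER_CUBIC))
E
python3 - <<'E'
from h import *
f=arm.grab_frame("top");crop(f,140,210,290,100,2.75,"pics/t1.png") if 0 else None
crop(f,300,210,130,95,6,"pics/t_vise.png");crop(f,140,220,130,110,5,"pics/t_pk.png")
g=arm.grab_frame("scene");crop(g,240,140,150,120,5,"pics/s_vise.png");crop(g,400,215,150,135,4,"pics/s_pk.png")
for px in [(162,273),(220,288),(215,235)]: print(plane(f,px,0.072))
print(plane(f,(348,255),.07))
for px in [(433,312),(466,262),(518,317)]: print(plane(g,px,0.072))
E
```

```text
[0.48252942 0.3997849  0.072     ]
[0.44176283 0.24488496 0.072     ]
[0.5820153  0.25961991 0.072     ]
[ 0.52439617 -0.09134612  0.07      ]
[0.58215471 0.25723877 0.072     ]
[0.43948137 0.24406865 0.072     ]
[0.47983626 0.39276763 0.072     ]
```

View pics/t_vise.png

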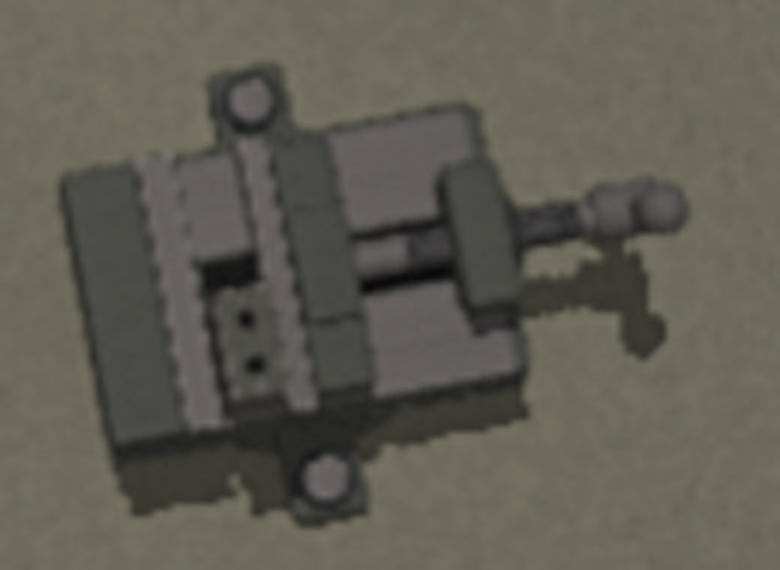

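View pics/t_pk.png

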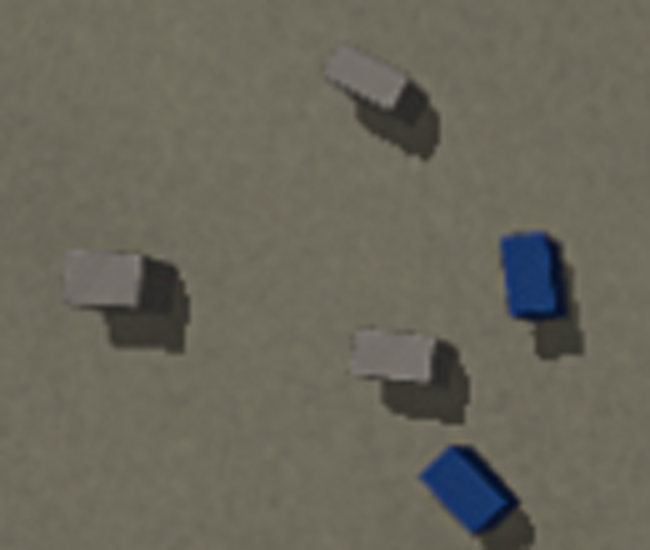

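View pics/s_vise.png

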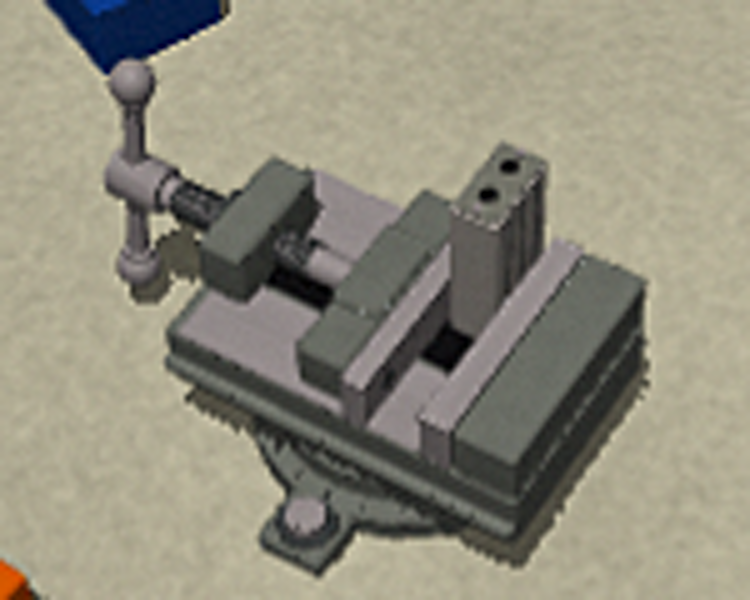

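View pics/s_pk.png

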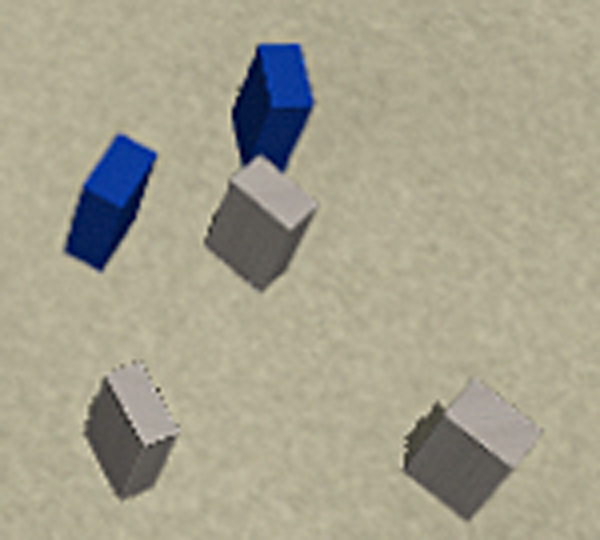

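Top view: packer tops are near (213,236), (219,289) and (161,275), and they look about 20, 25 and 28 mm thick. The vise x axis runs to image left (world +y) and the T-bar is nearly upright. Next I'll measure them.

```bash
python3 - <<'E'
from h import *
f=arm.grab_frame("top");g=arm.grab_frame("scene")
for nm,im,cs in (("top",f,[(213,236),(219,289),(161,275)]),("scene",g,[(433,316),(468,262),(523,319)])):
    F=im["frame"].astype(int);gr=F.mean(2)
    for c in cs:
        v=np.median(gr[c[1]-2:c[1]+3,c[0]-2:c[0]+3])
        bg=0.5*(v+ (np.median(gr[c[1]-25:c[1]+25,c[0]-25:c[0]+25])))
        sat=F.max(2)-F.min(2)
        m=((sat<14)&(abs(gr-v)<22)).astype(np.uint8)
        n,l,st,ce=cv2.connectedComponentsWithStats(m,connectivity=4)
        mm=(l==l[c[1],c[0]]).astype(np.uint8)
        cn=max(cv2.findContours(mm,cv2.RETR_EXTERNAL,cv2.CHAIN_APPROX_NONE)[0],key=len)[:,0]
        P=np.array([plane(im,p,0.072)[:2] for p in cn])
        r=cv2.minAreaRect((P*1000).astype(np.float32));print(nm,c,"v",v,mm.sum(),r)
# vise points top: crop px /6+offset
T=lambda x,y:(300+x/6-.4,210+y/6-.4)
S=lambda x,y:(240+x/5-.4,140+y/5-.4)
for n,a,z in [("fixed top edge far",T(172,152),.098),("fixed near",T(222,425),.098),("slid far",T(240,140),.098),("slid near",T(290,408),.098),("case c",T(250,343),.153),("topball",T(660,207),.141),("hub",T(605,212),.083),("back far",T(65,175),.098),("back near",T(117,445),.098)]:
    print(n,plane(f,a,z).round(4))
for n,a,z in [("fixed far",S(427,412),.098),("fixed near",S(558,242),.098),("slid far",S(365,390),.098),("slid near",S(450,262),.098),("topball",S(131,82),.141),("hub",S(132,178),.083),("case c",S(499,181),.153),("botball",S(138,266),.025)]:
    print("S",n,plane(g,a,z).round(4))
E
```

```text
top (213, 236) v 112.0 112 ((583.1473388671875, 266.50677490234375), (39.915611267089844, 21.328617095947266), 63.92833709716797)
top (219, 289) v 111.0 143 ((435.322509765625, 250.29345703125), (41.08250045776367, 23.253400802612305), 82.472412109375)
top (161, 275) v 110.0 162 ((477.3216857910156, 406.2720642089844), (40.415565490722656, 26.452083587646484), 89.57184600830078)
scene (433, 316) v 166.66666666666666 8 ((588.2831420898438, 262.4425964355469), (3.98244309425354, 6.04815149307251), 10.8959379196167)
scene (468, 262) v 164.33333333333334 306284 ((429.850830078125, -255.96142578125), (1585.131591796875, 2374.166015625), 40.0332145690918)
scene (523, 319) v 164.66666666666666 306322 ((429.850830078125, -255.96142578125), (1585.131591796875, 2374.166015625), 40.0332145690918)
fixed top edge far [ 0.5742 -0.0395  0.098 ]
fixed near [ 0.4561 -0.0588  0.098 ]
slid far [ 0.5791 -0.0689  0.098 ]
slid near [ 0.463 -0.088  0.098]
case c [ 0.4861 -0.0684  0.153 ]
topball [ 0.5417 -0.2424  0.141 ]
hub [ 0.5475 -0.2288  0.083 ]
back far [0.5648 0.0069 0.098 ]
back near [ 0.4482 -0.0138  0.098 ]
S fixed far [ 0.5722 -0.0384  0.098 ]
S fixed near [ 0.4609 -0.0571  0.098 ]
S slid far [ 0.5811 -0.0667  0.098 ]
S slid near [ 0.5022 -0.0865  0.098 ]
S topball [ 0.5444 -0.2442  0.141 ]
S hub [ 0.5534 -0.2436  0.083 ]
S case c [ 0.4879 -0.0704  0.153 ]
S botball [ 0.5603 -0.2416  0.025 ]
```

>>> servo_tool --deltas '[[[0,0,-0.162],[0.022,-0.0434,0],0.0],[[0,0,-0.162],[0.022,-0.0434,0],0.0],[[0,0,-0.162],[0.022,-0.0434,0],0.0],[[0,0,-0.162],[0.022,-0.0434,0],0.0],[[0,0,-0.162],[0.022,-0.0434,0],0.0]]' --newtons 20

```text
time_s: 0.98
tool_pos: [0.3739, 0.3737, 0.4043]
eef_rot: [3.14, -0.0, 1.895]
ft_force: [0.5, -0.5, 0.5]
opening: 0.0852
```

>>> servo_tool --deltas '[[[0,0,-0.162],[0.022,-0.0434,0],0.2],[[0,0,-0.162],[0.022,-0.0434,0],0.2],[[0,0,-0.162],[0.022,-0.0434,0],0.2],[[0,0,0],[0,0,0],0.2]]'

```text
time_s: 1.48
tool_pos: [0.4426, 0.2367, 0.405]
eef_rot: [3.138, -0.001, 1.387]
ft_force: [-0.2, 0.7, 0.4]
opening: 0.0682
```

```bash
python3 - <<'E'
from h import *
s=arm.observe();print(s["time_s"],s["tool_pos"],s["eef_rot"],s["joint_positions"],s["opening"],s["ft_force"])
f=arm.grab_frame("wrist");cv2.imwrite("pics/w1.png",f["frame"][:,:,::-1])
for P in [(.435,.25,.072),(.4418,.2449,.072)]: print(proj(f,P,s))
E
```

```text
1.475 [0.44262267 0.23668079 0.40497043] [ 3.13824994e+00 -1.08673041e-03  1.38749887e+00] [ 4.31046404e-01  2.72676878e-01  1.93050020e+00 -1.29101257e-03
  9.35058058e-01  6.15110500e-01] 0.0681861313648606 [-0.16192106  0.66598672  0.41773608]
[305.29986492 203.5392294 ]
[313.62858455 207.53002146]
```

View pics/w1.png

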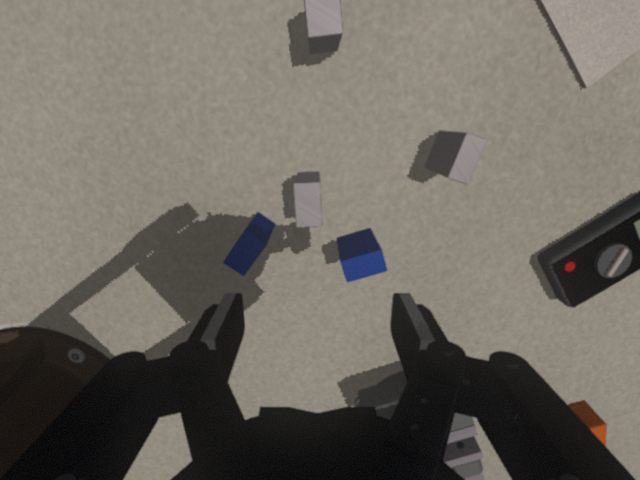

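The wrist view shows the packer top at about (294–321, 172–227). The blue look-alikes are on either side, at (250,243) and (361,255).

```bash
python3 - <<'E'
from h import *
s=arm.observe()
f=arm.grab_frame("wrist");crop(f,200,120,220,180,3.5,"pics/w1c.png")
F=f["frame"].astype(int);print(F[200,308],F[240,330],F[255,361])
m=((F.min(2)>120)&(F.max(2)-F.min(2)<16)).astype(np.uint8)
n,l,st,ce=cv2.connectedComponentsWithStats(m,connectivity=4);k=l[200,308];print(k,st[k])
cn=max(cv2.findContours((l==k).astype(np.uint8),0,1)[0],key=len)[:,0]
P=np.array([plane(f,p,.072,s)[:2] for p in cn]);print(cv2.minAreaRect((P*1000).astype(np.float32)))
for n,q in [("blue1 c",[(250,229)]),("blue",[(224,263),(260,213),(274,226),(243,274)]),("blue2",[(344,256),(381,248),(386,271),(350,281)])]:
  for p in q: print(n,plane(f,p,.072,s).round(3))
E
```

```text
[141 133 134] [143 136 125] [41 46 71]
840 [ 295  184   29   45 1102]
((437.3672790527344, 247.54690551757812), (41.75792694091797, 24.212867736816406), 82.03728485107422)
blue1 c [0.379 0.237 0.072]
blue [0.345 0.207 0.072]
blue [0.391 0.25  0.072]
blue [0.401 0.235 0.072]
blue [0.36  0.193 0.072]
blue2 [0.461 0.194 0.072]
blue2 [0.497 0.195 0.072]
blue2 [0.499 0.17  0.072]
blue2 [0.463 0.166 0.072]
```

View pics/w1c.png

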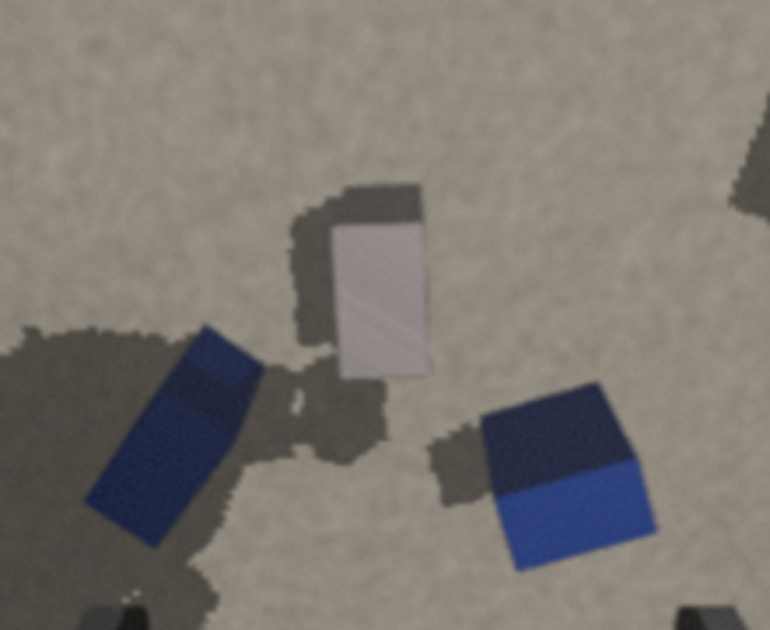

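>>> servo_tool --deltas '[[[0,0,0.04],[-0.005,0.011,-0.03],0.45],[[0,0,0],[0,0,-0.05],0.45],[[0,0,0],[0,0,-0.05],0.45],[[0,0,0],[0,0,-0.03],0.45]]'

```text
time_s: 2.08
tool_pos: [0.4355, 0.2549, 0.2436]
eef_rot: [3.132, -0.007, 1.445]
ft_force: [0.2, -0.0, 0.3]
opening: 0.0473
```

```bash
python3 - <<'E'
from h import *
s=arm.observe();print(s["time_s"],s["tool_pos"],s["eef_rot"],s["opening"])
f=arm.grab_frame("wrist");cv2.imwrite("pics/w2.png",f["frame"][:,:,::-1])
E
```

```text
2.075 [0.43547532 0.25493641 0.2436088 ] [ 3.13218932 -0.00673589  1.44488511] 0.04725419092682504
```

View pics/w2.png

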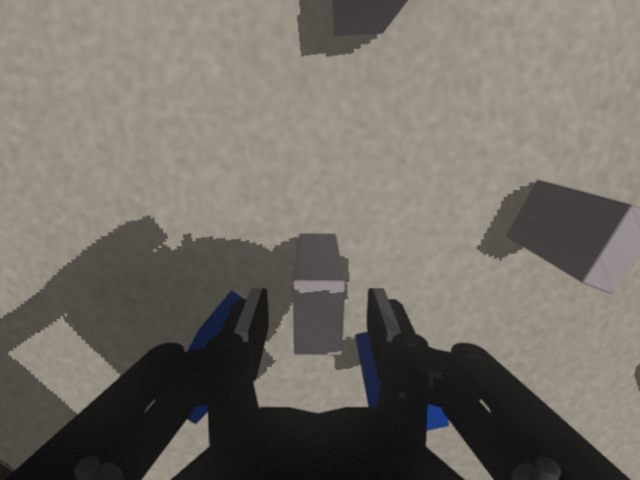

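The packer stands between the fingers, centred in the closing direction. The tool is 7 mm too far in +y, so I'll correct that and lower it.

>>> servo_tool --deltas '[[[-0.0055,0.01,0],[0.001,-0.007,-0.012],0.45],[[0,0,0],[0,0,-0.015],0.45],[[0,0,0],[0,0,0],0.45]]'

```text
time_s: 2.5
tool_pos: [0.4356, 0.2489, 0.2135]
eef_rot: [-3.139, 0.002, 1.449]
ft_force: [1.0, 0.0, 1.0]
opening: 0.0466
```

>>> servo_tool --deltas '[[[0,0,0],[0,0,0],1.0],[[0,0,0],[0,0,0],1.0],[[0,0,0],[0,0,0],1.0],[[0,0,0],[0,0,0],1.0],[[0,0,0],[0,0,0],1.0]]' --newtons 40

```text
time_s: 3.12
tool_pos: [0.4363, 0.2492, 0.2155]
eef_rot: [3.141, -0.0, 1.449]
ft_force: [0.4, 0.0, -2.4]
opening: 0.0239
```

```bash
python3 - <<'E'
from h import *
s=arm.observe();print(s["time_s"],s["tool_pos"],s["eef_rot"],s["opening"],s["ft_force"],s["torque"],s["joint_velocities"])
E
```

```text
3.125 [0.43633493 0.24920269 0.21547024] [ 3.14147546e+00 -1.28966027e-04  1.44854316e+00] 0.023874811794573913 [ 0.43628794  0.03147817 -2.40685437] [ 0.02261501 -0.03868236 -0.04023436] [ 5.66632754e-04 -1.58574317e-03  5.45732862e-04  8.07694547e-05
 -3.93787082e-04  1.96900576e-03]
```

The opening reads 23.9 mm, and the top face measured 24.2 mm. So this is the 24–25 mm packer. Now I'll carry it above the vise.

>>> servo_tool --deltas '[[[0,0,0],[0,0,0.03],1.0],[[0,0,0],[0,0,0.05],1.0],[[0,0,0],[0,0,0.05],1.0],[[0,0,-0.1],[0.01,-0.02,0.05],1.0],[[0,0,-0.15],[0.014,-0.038,0.02],1.0]]'

```text
time_s: 3.75
tool_pos: [0.4587, 0.1909, 0.4199]
eef_rot: [-3.138, 0.001, 1.196]
ft_force: [0.9, 0.1, -2.9]
opening: 0.0242
```

>>> servo_tool --deltas '[[[0,0,-0.15],[0.014,-0.038,0],1.0],[[0,0,-0.15],[0.014,-0.038,0],1.0],[[0,0,-0.15],[0.014,-0.038,0],1.0],[[0,0,-0.15],[0.014,-0.038,0],1.0],[[0,0,-0.15],[0.014,-0.038,0],1.0]]'

```text
time_s: 4.38
tool_pos: [0.5298, -0.0051, 0.4228]
eef_rot: [-3.141, -0.002, 0.422]
ft_force: [0.4, 1.3, -2.2]
opening: 0.0239
```

>>> servo_tool --deltas '[[[0,0,-0.13],[0.011,-0.026,0],1.0],[[0,0,-0.11],[0.008,-0.02,0],1.0],[[0,0,0],[0,0,0],1.0],[[0,0,0],[0,0,0],1.0]]'

```text
time_s: 4.88
tool_pos: [0.5491, -0.0551, 0.4221]
eef_rot: [-3.141, -0.001, 0.17]
ft_force: [-0.4, -0.6, -1.6]
opening: 0.0242
```

```bash
python3 - <<'E'
from h import *
s=arm.observe();print(s["time_s"],s["tool_pos"],s["eef_rot"],s["opening"],s["joint_positions"],s["ft_force"])
f=arm.grab_frame("wrist");cv2.imwrite("pics/w3.png",f["frame"][:,:,::-1])
E
```

```text
4.875 [ 0.54906694 -0.05509198  0.42207144] [-3.14066694e+00 -8.30515305e-04  1.70033969e-01] 0.024214785252803187 [-1.55350432e-01  3.24828325e-01  1.80330251e+00  1.34679753e-03
  1.01297122e+00  1.24469891e+00] [-0.36855214 -0.63957748 -1.55031331]
```

View pics/w3.png

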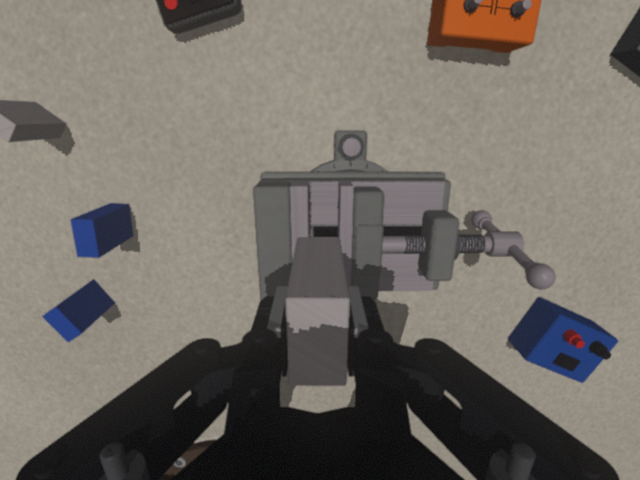

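The wrist view shows the vise almost square with the image. The fixed jaw's light strip runs over columns ~290–308 and the sliding jaw's over ~339–354 (rows 187–235), with the packer bottom at the top of the grey block (297–346, 238). I'll zoom for edges.

```bash
python3 - <<'E'
from h import *
s=arm.observe()
f=arm.grab_frame("wrist");crop(f,245,165,130,100,6,"pics/w3c.png")
g=f["frame"].mean(2)
for r in (192,200,210,220,230): print(r,g[r,284:360].astype(int).tolist())
E
```

```text
192 [99, 100, 96, 90, 83, 86, 104, 121, 124, 122, 121, 122, 123, 124, 126, 127, 128, 126, 125, 124, 127, 126, 122, 101, 68, 65, 80, 102, 116, 119, 120, 119, 118, 118, 119, 118, 120, 117, 120, 120, 119, 119, 121, 119, 118, 119, 118, 119, 120, 118, 120, 120, 119, 113, 89, 71, 90, 117, 125, 125, 124, 125, 124, 124, 126, 127, 128, 126, 120, 99, 70, 67, 72, 74, 72, 79]
200 [97, 99, 97, 93, 85, 81, 96, 118, 123, 122, 121, 121, 122, 124, 125, 126, 127, 124, 126, 126, 126, 126, 121, 102, 72, 72, 95, 112, 123, 122, 121, 120, 122, 121, 123, 122, 121, 120, 122, 121, 122, 122, 121, 121, 121, 122, 121, 122, 120, 122, 122, 123, 120, 111, 87, 69, 93, 119, 124, 126, 124, 124, 124, 124, 126, 127, 127, 125, 119, 98, 75, 80, 90, 93, 97, 96]
210 [95, 96, 96, 95, 87, 80, 91, 115, 122, 124, 123, 120, 120, 121, 124, 123, 124, 123, 123, 124, 123, 124, 123, 105, 75, 62, 81, 104, 122, 124, 123, 122, 123, 122, 123, 123, 123, 125, 123, 122, 124, 124, 123, 123, 122, 122, 124, 124, 124, 123, 124, 123, 121, 111, 84, 74, 100, 121, 124, 124, 123, 123, 122, 125, 125, 125, 123, 121, 109, 85, 75, 81, 89, 93, 92, 93]
220 [95, 95, 97, 94, 89, 80, 86, 109, 125, 123, 122, 121, 119, 121, 123, 123, 126, 122, 124, 124, 126, 124, 124, 110, 82, 66, 80, 108, 121, 125, 122, 124, 123, 123, 123, 125, 124, 124, 121, 125, 124, 124, 124, 123, 124, 125, 122, 123, 126, 123, 122, 123, 121, 104, 78, 79, 104, 122, 123, 124, 122, 121, 122, 123, 123, 124, 125, 120, 103, 80, 78, 85, 90, 94, 96, 93]
230 [98, 98, 96, 94, 91, 84, 79, 97, 120, 124, 121, 121, 119, 120, 122, 123, 123, 123, 124, 126, 126, 124, 124, 115, 84, 64, 75, 92, 85, 59, 38, 32, 28, 32, 32, 32, 31, 34, 35, 33, 32, 31, 32, 34, 31, 30, 36, 34, 34, 33, 33, 29, 32, 41, 57, 88, 114, 123, 122, 121, 123, 123, 118, 122, 122, 122, 120, 120, 103, 81, 74, 78, 85, 89, 94, 96]
```

View pics/w3c.png

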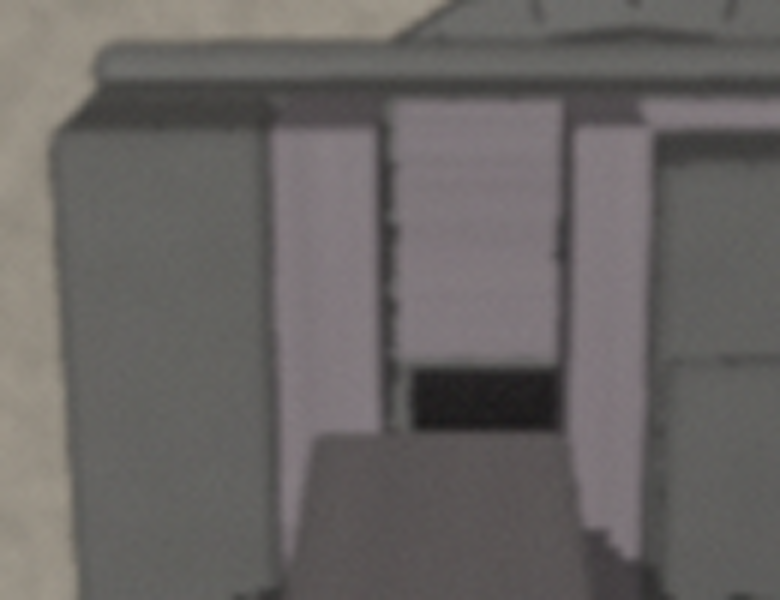

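```bash
python3 - <<'E'
from h import *
s=arm.observe()
f=arm.grab_frame("wrist")
A=np.array([plane(f,p,.098,s)[:2] for p in [(307.2,192),(307.3,200),(307.4,210),(307.6,220),(307.8,230)]])
B=np.array([plane(f,p,.098,s)[:2] for p in [(340,192),(339.9,200),(339.6,210),(339.4,220),(338.9,230)]])
far=[plane(f,p,.098,s)[:2] for p in [(308,186),(340,186)]]
for n,q in (("fix",A),("slid",B)):
    d=q[0]-q[-1];print(n,q.round(4).tolist(),np.degrees(np.arctan2(d[1],d[0])))
print("far corners",far)
zb=s["tool_pos"][2]-.2155
c=[plane(f,p,zb,s)[:2] for p in [(297.8,237.5),(341.2,237.3)]];print("packer far bottom edge",zb,c)
t=[plane(f,p,zb+.072,s)[:2] for p in [(287.5,298),(348.5,297)]];print("packer far top edge",zb,t)
print(s["tool_pos"])
E
```

```text
fix [[0.5708, -0.0413], [0.5637, -0.0425], [0.5547, -0.044], [0.5455, -0.0457], [0.5362, -0.0474]] 10.070660301309111
slid [[0.5757, -0.0697], [0.5686, -0.071], [0.5596, -0.0725], [0.5504, -0.074], [0.541, -0.0754]] 9.287597263642649
far corners [array([ 0.5761541 , -0.04110177]), array([ 0.58088678, -0.06870966])]
packer far bottom edge 0.20670508182060002 [array([ 0.56575491, -0.03970035]), array([ 0.5701072 , -0.06439857])]
packer far top edge 0.20670508182060002 [array([ 0.56670699, -0.03962859]), array([ 0.57098302, -0.06208975])]
[ 0.54911155 -0.05480467  0.42220508]
```

The tool yaw matches the jaws (both about 9.7°) and the gap is about 29 mm. The packer needs to shift by (+5.7, −3.7) mm. I'll descend to just above the jaws and look again.

>>> servo_tool --deltas '[[[0,0,0],[0.0055,-0.0037,-0.02],1.0],[[0,0,0],[0,0,-0.035],1.0],[[0,0,0],[0,0,-0.025],1.0],[[0,0,0],[0,0,0],1.0],[[0,0,0],[0,0,0],1.0]]'

```text
time_s: 5.65
tool_pos: [0.5547, -0.0557, 0.3423]
eef_rot: [-3.142, -0.004, 0.177]
ft_force: [0.3, -0.3, -1.9]
opening: 0.024
```

```bash
python3 - <<'E'
from h import *
s=arm.observe();print(s["time_s"],s["tool_pos"],s["eef_rot"],s["opening"])
f=arm.grab_frame("wrist");crop(f,220,130,200,150,4,"pics/w4.png")
E
```

```text
5.65 [ 0.55466826 -0.05566831  0.34231418] [-3.14153753 -0.00390806  0.17721782] 0.02399622412122103
```

View pics/w4.png

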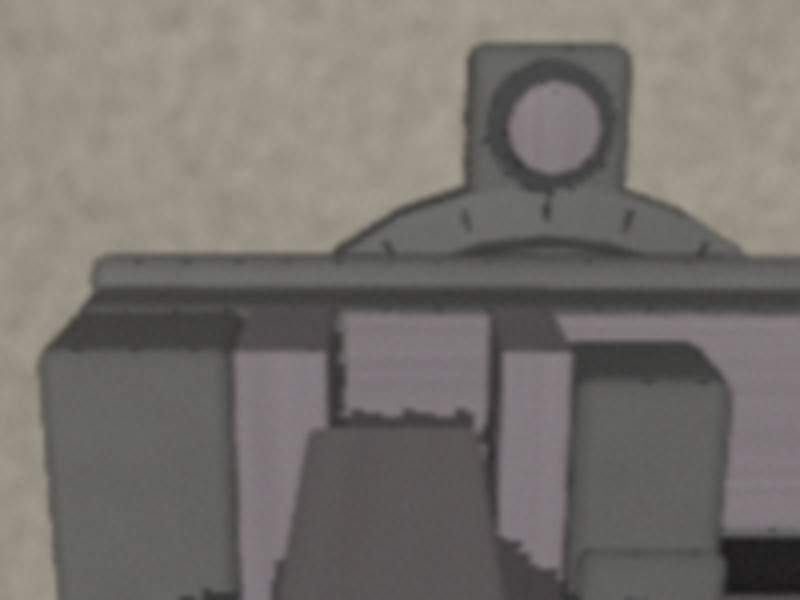

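```bash
python3 - <<'E'
from h import *
s=arm.observe()
f=arm.grab_frame("wrist")
C=lambda x,y:(220+x/4-.4,130+y/4-.4)
a=plane(f,C(328,350),.098,s);b=plane(f,C(500,350),.098,s)
zb=s["tool_pos"][2]-.2155
c=plane(f,C(312,430),zb,s);d=plane(f,C(478,430),zb,s)
a2=plane(f,C(330,420),.098,s);b2=plane(f,C(498,420),.098,s)
Y=np.array([-.9857,-.1685]);X=np.array([-.1685,.9857])
print(a,b,c,d,"gap",np.linalg.norm(b-a))
for n,m in (("corner",(a+b)/2),("line",(a2+b2)/2),("pk",(c+d)/2)): print(n,X@m[:2],Y@m[:2])
e=c-d;print(np.linalg.norm(e),np.degrees(np.arctan2(e[1],e[0]))-90)
e=a-b;print(np.degrees(np.arctan2(e[1],e[0]))-90)
e=b-b2;print(np.degrees(np.arctan2(e[1],e[0])))
E
```

```text
[ 0.57617818 -0.04076517  0.098     ] [ 0.58111851 -0.06852166  0.098     ] [ 0.57206715 -0.04036539  0.12688228] [ 0.57626669 -0.06397569  0.12688228] gap 0.02819272205670942
corner -0.15136425723677882 -0.5611662601227341
line -0.1515143076065025 -0.5490715176666958
pk -0.14817162828093045 -0.55716559616321
0.023980875578327322 10.085665206158737
10.092281286496856
9.981711464128049
```

>>> servo_tool --deltas '[[[0,0,0],[0.0006,-0.0035,0],1.0],[[0,0,0],[0,0,0],1.0]]'

```text
time_s: 6.0
tool_pos: [0.5557, -0.0596, 0.344]
eef_rot: [3.141, -0.007, 0.177]
ft_force: [1.2, 0.4, -2.2]
opening: 0.0236
```

```bash
python3 - <<'E'
from h import *
s=arm.observe();print(s["time_s"],s["tool_pos"],s["eef_rot"],s["opening"])
E
```

```text
6.0 [ 0.55573761 -0.0595718   0.34398602] [ 3.1406023  -0.00673825  0.17716865] 0.023596892859892034
```

>>> servo_tool --deltas '[[[0,0.006,0],[-0.0005,0.0007,-0.008],1.0],[[0,0,0],[0,0,-0.01],1.0],[[0,0,0],[0,0,0],1.0]]'

```text
time_s: 6.38
tool_pos: [0.5551, -0.0589, 0.3248]
eef_rot: [-3.141, -0.0, 0.177]
ft_force: [-0.8, 0.4, -2.1]
opening: 0.024
```

```bash
python3 - <<'E'
from h import *
s=arm.observe();print(s["time_s"],s["tool_pos"],s["eef_rot"],s["opening"])
f=arm.grab_frame("wrist");crop(f,220,130,200,150,4,"pics/w5.png")
E
```

```text
6.375 [ 0.55506734 -0.05892415  0.32477635] [-3.14144660e+00 -4.67637333e-04  1.76856875e-01] 0.02402836331049534
```

View pics/w5.png

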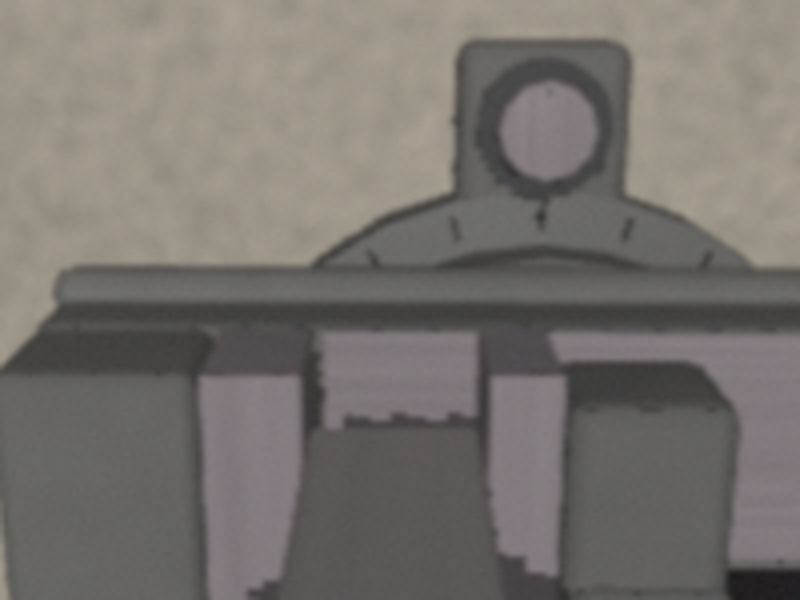

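Packer bottom edge spans crop columns 312–476, centred between the jaw edges at 303 and 487. Lowering.

>>> servo_tool --deltas '[[[0,0,0],[0,0,-0.01],1.0],[[0,0,0],[0,0,-0.012],1.0],[[0,0,0],[0,0,-0.008],1.0],[[0,0,0],[0,0,0],1.0]]'

```text
time_s: 6.92
tool_pos: [0.5551, -0.0589, 0.2926]
eef_rot: [-3.141, -0.0, 0.177]
ft_force: [-0.1, -0.5, -2.3]
opening: 0.0242
```

>>> servo_tool --deltas '[[[0,0,0],[0,0,-0.006],1.0],[[0,0,0],[0,0,-0.002],1.0],[[0,0,0],[0,0,0],1.0]]'

```text
time_s: 7.3
tool_pos: [0.5553, -0.0589, 0.2843]
eef_rot: [-3.142, -0.001, 0.177]
ft_force: [0.1, -0.4, -1.4]
opening: 0.0241
```

>>> servo_tool --deltas '[[[0,0,0],[0,0,-0.002],1.0],[[0,0,0],[0,0,0],1.0]]'

```text
time_s: 7.55
tool_pos: [0.5554, -0.0589, 0.2825]
eef_rot: [3.141, -0.001, 0.177]
ft_force: [0.2, 0.5, -1.9]
opening: 0.0239
```

>>> servo_tool --deltas '[[[0,0,0],[0,0,-0.0015],1.0],[[0,0,0],[0,0,0],1.0]]'

```text
time_s: 7.8
tool_pos: [0.5557, -0.0591, 0.2825]
eef_rot: [3.141, -0.003, 0.177]
ft_force: [-0.6, 0.3, -2.1]
opening: 0.0239
```

>>> servo_tool --deltas '[[[0,0,0],[0,0,-0.0015],1.0],[[0,0,0],[0,0,0],1.0]]'

```text
time_s: 8.05
tool_pos: [0.5559, -0.0592, 0.2824]
eef_rot: [3.14, -0.004, 0.177]
ft_force: [0.2, 0.2, -2.0]
opening: 0.024
```

>>> servo_tool --deltas '[[[0,0.004,0],[-0.0003,0,-0.003],1.0],[[0,0,0],[0,0,-0.001],1.0]]'

```text
time_s: 8.3
tool_pos: [0.5566, -0.0594, 0.2819]
eef_rot: [3.139, -0.004, 0.177]
ft_force: [-8.5, 0.9, 14.6]
opening: 0.0239
```

The packer is on the bed. I'll release it and rise.

>>> servo_tool --deltas '[[[0,0,0],[0,0,0.001],1.0],[[0,0,0],[0,0,0],0.6],[[0,0,0],[0,0,0],0.45],[[0,0,0],[0,0,0],0.45],[[0,0,0],[0,0,0],0.45]]'

```text
time_s: 8.93
tool_pos: [0.5567, -0.0594, 0.2824]
eef_rot: [3.139, -0.004, 0.177]
ft_force: [-1.1, -0.3, -0.0]
opening: 0.0472
```

```bash
python3 - <<'E'
from h import *
s=arm.observe();print(s["time_s"],s["tool_pos"],s["eef_rot"],s["opening"],s["ft_force"])
f=arm.grab_frame("wrist");cv2.imwrite("pics/w6.png",f["frame"][:,:,::-1])
E
```

```text
8.925 [ 0.55672797 -0.05938918  0.28244668] [ 3.13939787 -0.00417199  0.17702579] 0.04718679102916402 [-1.14244058 -0.25243405 -0.02881111]
```

View pics/w6.png

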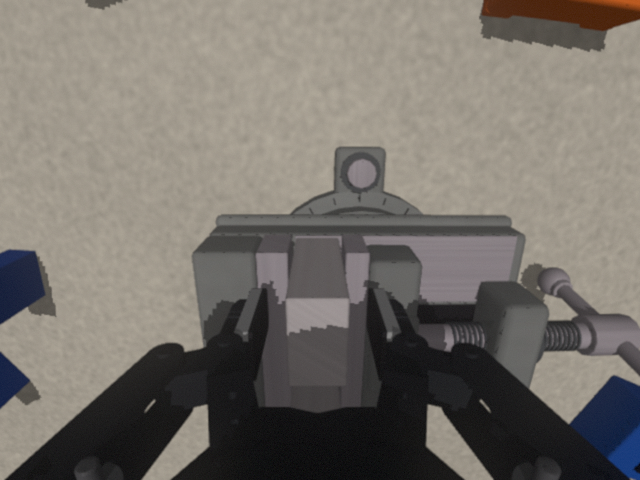

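The packer stands upright between the jaws at (317,310) in the picture. I'll rise and go to the T-handle.

>>> servo_tool --deltas '[[[0,0,0],[0,0,0.02],0.45],[[0,0,0],[0,0,0.03],0.45],[[0,0,0],[0,0,0.05],0.45],[[0.003,0.004,0],[-0.002,-0.03,0.01],0.45],[[0,0,0],[-0.003,-0.05,0],0.45]]'

```text
time_s: 9.6
tool_pos: [0.5514, -0.1384, 0.3956]
eef_rot: [-3.14, 0.0, 0.181]
ft_force: [0.8, 0.1, -0.6]
opening: 0.0468
```

>>> servo_tool --deltas '[[[0,0,0],[-0.004,-0.05,0],0.45],[[0,0,0],[-0.003,-0.03,0],0.45],[[0,0,0],[0,-0.01,0],0.45],[[0,0,0],[0,0,0],0.45]]'

```text
time_s: 10.1
tool_pos: [0.5437, -0.2334, 0.396]
eef_rot: [-3.14, -0.001, 0.178]
ft_force: [-0.6, -0.3, -0.8]
opening: 0.0469
```

```bash
python3 - <<'E'
from h import *
s=arm.observe();print(s["time_s"],s["tool_pos"],s["eef_rot"],s["opening"],s["ft_force"])
f=arm.grab_frame("wrist");cv2.imwrite("pics/w7.png",f["frame"][:,:,::-1])
g=arm.grab_frame("top");crop(g,300,210,130,95,6,"pics/t7.png")
print(proj(f,(.543,-.244,.1405),s),proj(f,(.5503,-.2447,.083),s),proj(f,(.558,-.245,.0255),s))
E
```

```text
10.1 [ 0.54367609 -0.23337876  0.39602052] [-3.14045363e+00 -7.54098978e-04  1.78497116e-01] 0.046930192546153264 [-0.63103936 -0.26571537 -0.76804421]
[333.10958749 247.52375599] [332.58284028 216.25533788] [331.8988258 194.063651 ]
```

View pics/w7.png

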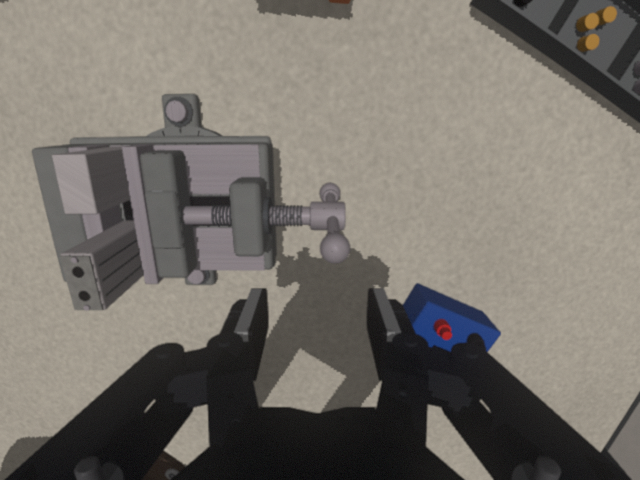

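View pics/t7.png

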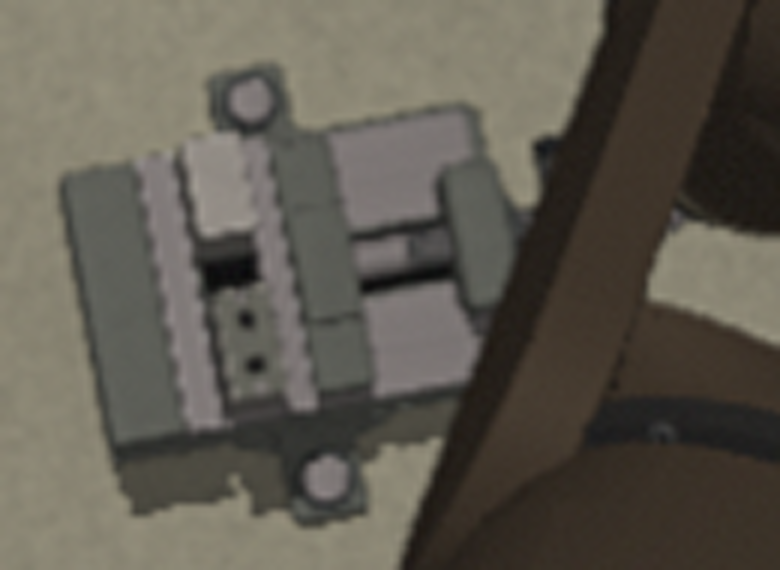

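The wrist view shows the top ball at (335,248), the hub at (328,215) and the lower ball at (330,192), as predicted. The packer and case both stand in the vise. I'll lower over the top ball and grip lightly.

>>> servo_tool --deltas '[[[0,0,0],[0,-0.012,-0.02],0.45],[[0,0,0],[0,0,-0.035],0.45],[[0,0,0],[0,0,-0.03],0.45],[[0,0,0],[0,0,-0.005],0.45]]' --newtons 20

```text
time_s: 10.7
tool_pos: [0.545, -0.2398, 0.305]
eef_rot: [-3.141, -0.002, 0.185]
ft_force: [0.2, 0.1, 0.0]
opening: 0.047
```

```bash
python3 - <<'E'
from h import *
s=arm.observe();print(s["time_s"],s["tool_pos"],s["eef_rot"],s["opening"],s["ft_force"])
f=arm.grab_frame("wrist");crop(f,180,150,270,200,2.9,"pics/w8.png")
E
```

```text
10.7 [ 0.54497826 -0.23980985  0.30503968] [-3.14085557e+00 -2.43933724e-03  1.84991885e-01] 0.04696215214331996 [0.22774293 0.07477294 0.04367076]
```

View pics/w8.png

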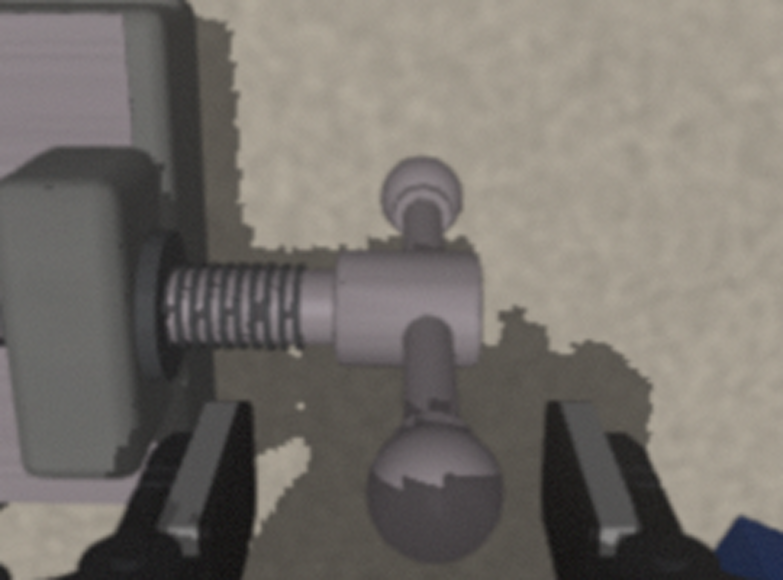

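```bash
python3 - <<'E'
from h import *
s=arm.observe()
f=arm.grab_frame("wrist")
C=lambda x,y:(180+x/2.9-.4,150+y/2.9-.4)
print("ball",plane(f,C(436,492),.1405,s),"hub",plane(f,C(416,308),.083,s),"low",plane(f,C(422,196),.0255,s))
E
```

```text
ball [ 0.54335525 -0.2454613   0.1405    ] hub [ 0.55078759 -0.24179325  0.083     ] low [ 0.55957589 -0.24270217  0.0255    ]
```

>>> servo_tool --deltas '[[[0,0,-0.006],[-0.0015,-0.0055,-0.008],0.45],[[0,0,0],[0,0,-0.002],0.45],[[0,0,0],[0,0,0],0.8],[[0,0,0],[0,0,0],0.8],[[0,0,0],[0,0,0],0.8]]' --newtons 20

```text
time_s: 11.42
tool_pos: [0.5445, -0.2454, 0.2991]
eef_rot: [3.14, -0.007, 0.178]
ft_force: [1.4, -1.3, -4.0]
opening: 0.0202
```

```bash
python3 - <<'E'
from h import *
s=arm.observe();print(s["time_s"],s["tool_pos"],s["eef_rot"],s["opening"],s["ft_force"],s["torque"])
f=arm.grab_frame("wrist");crop(f,180,150,270,200,2.9,"pics/w9.png")
E
```

```text
11.425 [ 0.54449514 -0.24538733  0.29911532] [ 3.14039476 -0.00689099  0.17824355] 0.020185650910450034 [ 1.35911317 -1.28796315 -3.9740149 ] [-0.34994917 -0.13875548 -0.01093863]
```

View pics/w9.png

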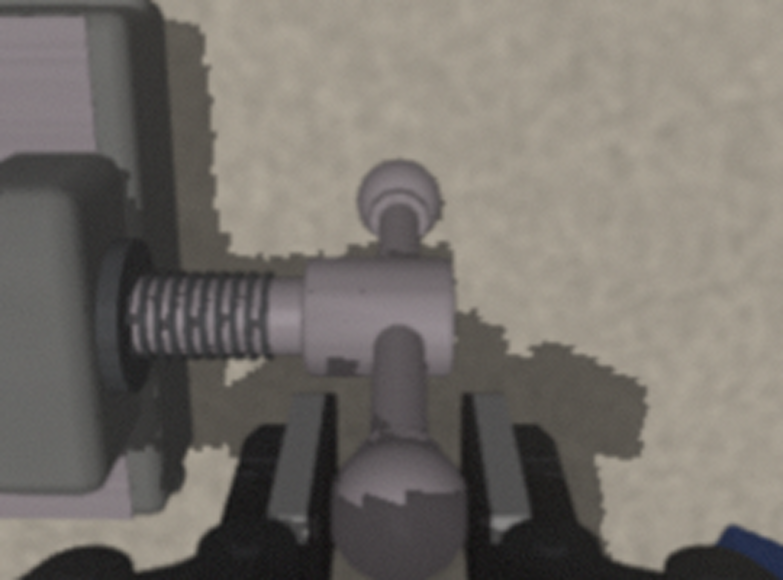

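The ball is between the pads. I'll write a helper that plans the arc and reads the moment about the screw axis.

```bash
cat > arc.py <<'E'
from h import *
import sys, json
# args: end(+1 = end gripped), offset z (tcp-ball), step deg, n, turns so far(rad) 
def run(off,step,n,adv0,phi_ref,lead=1.0):
    s=arm.observe();p=s["tool_pos"];F=s["ft_force"];M=s["torque"]
    d=np.array([.985,.174,0]);X=np.array([-.174,.985,0]);z=np.array([0,0,1.])
    b=p-np.array(off)
    hub=np.array([.5508,-.2442,.083])+X*.000955*adv0
    r=b-hub;phi=np.arctan2(r@d,r@z);rad=np.hypot(r@d,r@z)
    print("t",s["time_s"],"tcp",p.round(4),"rpy",s["eef_rot"].round(4),"open",round(s["opening"],4),"phi",np.degrees(phi).round(1),"rad",rad.round(4),"axial",(r@X).round(4))
    t=np.cos(phi)*d-np.sin(phi)*z;rr=np.sin(phi)*d+np.cos(phi)*z
    print("F",F.round(2),"tan",(F@t).round(2),"radial",(F@rr).round(2),"ax",(F@X).round(2),"torque(F*r)",(-F@t*.058).round(3),"Mom about screw",(X@(M+np.cross(p-hub,F))).round(3),"M",M.round(2))
    q=b.copy()
    for k in range(1,n+1):
        ph=phi+np.radians(step)*k
        tgt=hub+.058*(np.sin(ph)*d+np.cos(ph)*z)+X*.000955*(ph-phi)
        print((tgt-q).round(4).tolist());q=tgt
    e=R.from_euler('xyz',[np.pi,0,.1745])*R.from_euler('xyz',s["eef_rot"]).inv();print("rotfix",e.as_rotvec().round(4))
E
python3 -c "
from arc import *
run([.001,0,.1587],7,5,0,0)"
```

```text
t 11.475 tcp [ 0.5445 -0.2455  0.2991] rpy [ 3.1403 -0.0069  0.1782] open 0.0202 phi -7.4 rad 0.0578 axial 0.0
F [-0.03  1.46 -2.64] tan -0.11 radial -2.65 ax 1.45 torque(F*r) 0.006 Mom about screw -0.006 M [ 0.28  0.01 -0.03]
[0.0069, 0.0013, 0.0006]
[0.0069, 0.0013, -0.0004]
[0.0068, 0.0013, -0.0012]
[0.0066, 0.0013, -0.0021]
[0.0063, 0.0012, -0.0029]
rotfix [ 0.0001  0.007  -0.0037]
```

>>> servo_tool --deltas '[[[0,0.006,-0.003],[0.007,0.0013,0.0006],0.8],[[0,0,0],[0.007,0.0013,-0.0004],0.8],[[0,0,0],[0.007,0.0013,-0.0012],0.8]]'

```text
time_s: 11.85
tool_pos: [0.5661, -0.2416, 0.2982]
eef_rot: [-3.141, 0.001, 0.175]
ft_force: [-5.1, 1.0, 0.3]
opening: 0.0202
```

```bash
python3 -c "
from arc import *
run([.001,0,.1587],7,5,0.3,0)"
```

```text
t 11.85 tcp [ 0.5661 -0.2416  0.2982] rpy [-3.1414e+00  1.0000e-03  1.7460e-01] open 0.0202 phi 14.4 rad 0.0583 axial -0.0002
F [-5.12  0.96  0.26] tan -4.79 radial -0.97 ax 1.84 torque(F*r) 0.278 Mom about screw -0.337 M [ 0.01  0.73 -0.05]
[0.0065, 0.0014, -0.0025]
[0.0063, 0.0012, -0.003]
[0.0059, 0.0012, -0.0037]
[0.0054, 0.0011, -0.0044]
[0.0048, 0.001, -0.0051]
rotfix [-0.     -0.001  -0.0001]
```

>>> servo_tool --deltas '[[[0,0,0],[0.0065,0.0014,-0.0025],0.8],[[0,0,0],[0.0063,0.0012,-0.003],0.8],[[0,0,0],[0.0059,0.0012,-0.0037],0.8],[[0,0,0],[0.0054,0.0011,-0.0044],0.8]]'

```text
time_s: 12.35
tool_pos: [0.593, -0.2362, 0.2845]
eef_rot: [3.141, -0.001, 0.175]
ft_force: [-1.1, 0.2, 4.2]
opening: 0.02
```

```bash
python3 -c "
from arc import *
run([.001,0,.1587],7,5,0.8,0)"
```

```text
t 12.35 tcp [ 0.593  -0.2362  0.2845] rpy [ 3.1407e+00 -1.3000e-03  1.7510e-01] open 0.02 phi 44.5 rad 0.06 axial -0.0
F [-1.13  0.25  4.23] tan -3.72 radial 2.27 ax 0.44 torque(F*r) 0.216 Mom about screw -0.048 M [0.1  0.37 0.02]
[0.0033, 0.0007, -0.0067]
[0.004, 0.0008, -0.0058]
[0.0033, 0.0007, -0.0063]
[0.0025, 0.0006, -0.0066]
[0.0017, 0.0004, -0.0069]
rotfix [ 0.0007  0.0014 -0.0006]
```

>>> servo_tool --deltas '[[[0,0,0],[0.0033,0.0007,-0.0067],0.8],[[0,0,0],[0.004,0.0008,-0.0058],0.8],[[0,0,0],[0.0033,0.0007,-0.0063],0.8],[[0,0,0],[0.0025,0.0006,-0.0066],0.8]]'

```text
time_s: 12.85
tool_pos: [0.6094, -0.2326, 0.2587]
eef_rot: [3.139, -0.006, 0.175]
ft_force: [0.1, 0.6, 4.3]
opening: 0.0203
```

```bash
python3 -c "
from arc import *
run([.001,0,.1587],7,5,1.3,0)"
```

```text
t 12.85 tcp [ 0.6094 -0.2326  0.2587] rpy [ 3.1392 -0.0064  0.1749] open 0.0203 phi 73.8 rad 0.0612 axial 0.0002
F [0.12 0.57 4.33] tan -4.09 radial 1.42 ax 0.54 torque(F*r) 0.237 Mom about screw -0.122 M [ 0.25  0.14 -0.01]
[-0.0014, -0.0003, -0.0078]
[0.0007, 0.0002, -0.007]
[-0.0002, 0.0001, -0.0071]
[-0.001, -0.0001, -0.007]
[-0.0019, -0.0002, -0.0068]
rotfix [ 0.0012  0.0067 -0.0004]
```

>>> servo_tool --deltas '[[[0.001,0.006,0],[-0.001,-0.0003,-0.0075],0.8],[[0,0,0],[0,0,-0.007],0.8],[[0,0,0],[-0.0005,0,-0.007],0.8],[[0,0,0],[-0.0012,-0.0001,-0.007],0.8]]'

```text
time_s: 13.35
tool_pos: [0.6102, -0.2321, 0.2296]
eef_rot: [3.139, -0.008, 0.175]
ft_force: [1.3, 3.7, 3.3]
opening: 0.0207
```

```bash
python3 - <<'E'
from arc import *
run([.001,0,.1587],7,3,1.8,0)
f=arm.grab_frame("wrist");cv2.imwrite("pics/w10.png",f["frame"][:,:,::-1])
f=arm.grab_frame("scene");crop(f,240,130,150,120,5,"pics/s10.png")
E
```

```text
t 13.35 tcp [ 0.6102 -0.2321  0.2296] rpy [ 3.1394 -0.0079  0.1747] open 0.0207 phi 101.4 rad 0.0609 axial 0.0001
F [1.34 3.66 3.34] tan -3.66 radial 1.26 ax 3.37 torque(F*r) 0.212 Mom about screw -0.198 M [ 0.42 -0.21  0.04]
[-0.0045, -0.0008, -0.0063]
[-0.0026, -0.0003, -0.0066]
[-0.0034, -0.0005, -0.0062]
rotfix [ 0.0008  0.0081 -0.0002]
```

View pics/w10.png

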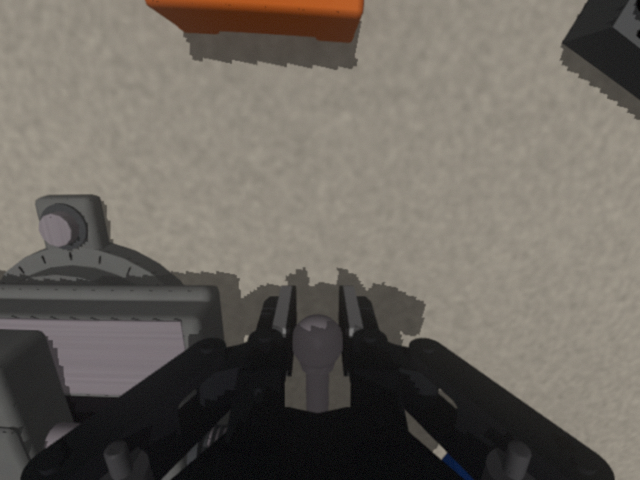

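View pics/s10.png

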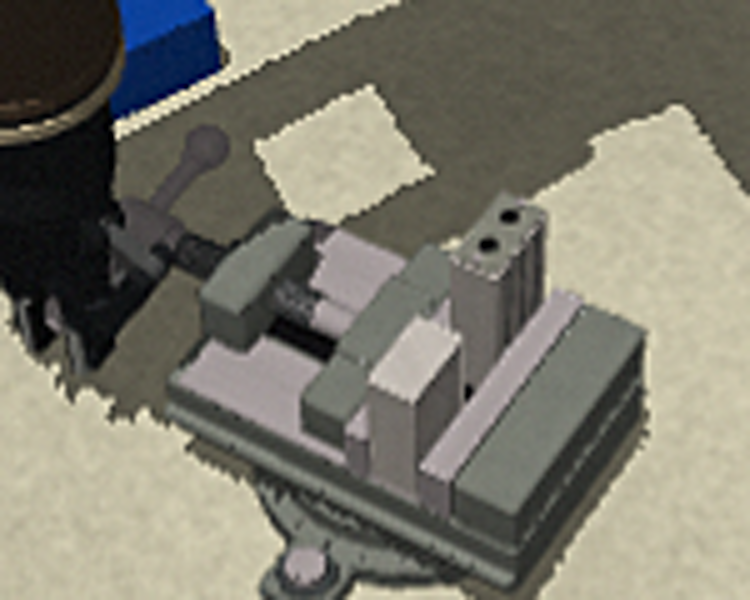

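The scene view shows the bar turned past level, with the free ball at upper right (205,145 in the crop). Packer and case still stand. A bit further, then I'll swap ends.

>>> servo_tool --deltas '[[[0,0.005,0],[-0.003,-0.0006,-0.0065],0.8],[[0,0,0],[-0.0028,-0.0005,-0.0064],0.8],[[0,0,0],[0,0,0],0.45],[[0,0,0],[0,0,0],0.45],[[0,0,0],[0,0,0],0.45]]'

```text
time_s: 14.08
tool_pos: [0.6049, -0.2331, 0.2149]
eef_rot: [3.14, -0.004, 0.174]
ft_force: [-0.7, 0.4, 0.2]
opening: 0.0467
```

```bash
python3 - <<'E'
from arc import *
run([.001,0,.1587],7,1,2.1,0)
f=arm.grab_frame("wrist");cv2.imwrite("pics/w11.png",f["frame"][:,:,::-1])
E
```

```text
t 14.075 tcp [ 0.6049 -0.2331  0.2149] rpy [ 3.1404 -0.0037  0.1741] open 0.0467 phi 116.2 rad 0.0605 axial -0.0003
F [-0.74  0.44  0.22] tan 0.09 radial -0.68 ax 0.56 torque(F*r) -0.005 Mom about screw -0.106 M [ 0.01 -0.01  0.  ]
[-0.0057, -0.0006, -0.005]
rotfix [0.0005 0.0038 0.0004]
```

View pics/w11.png

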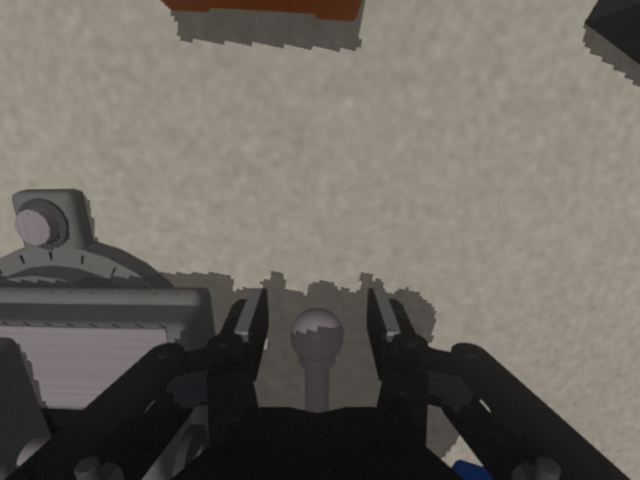

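Released without force. I'll rise and cross to the other ball, which should be near (0.499, -0.251, 0.108).

>>> servo_tool --deltas '[[[0,0.004,0],[0,0,0.03],0.45],[[0,0,0],[0,0,0.06],0.45],[[0,0,0],[-0.01,-0.002,0.05],0.45],[[0,0,0],[-0.04,-0.007,0.01],0.45],[[0,0,0],[-0.04,-0.007,0],0.45]]'

```text
time_s: 14.75
tool_pos: [0.5142, -0.2491, 0.3696]
eef_rot: [3.139, -0.001, 0.176]
ft_force: [0.3, -0.5, -0.8]
opening: 0.047
```

>>> servo_tool --deltas '[[[0,0,0],[-0.012,-0.002,-0.01],0.45],[[0,0,0],[0,0,0],0.45]]'

```text
time_s: 15.0
tool_pos: [0.5002, -0.2516, 0.3601]
eef_rot: [3.139, -0.001, 0.174]
ft_force: [0.5, -0.7, -0.1]
opening: 0.0469
```

```bash
python3 - <<'E'
from h import *
s=arm.observe();print(s["time_s"],s["tool_pos"],s["eef_rot"],s["opening"])
f=arm.grab_frame("wrist");cv2.imwrite("pics/w12.png",f["frame"][:,:,::-1])
print(proj(f,(.499,-.2513,.1084),s),proj(f,(.5505,-.242,.083),s))
E
```

```text
15.0 [ 0.50019958 -0.2515506   0.36006854] [ 3.13880691e+00 -1.23833983e-03  1.74184606e-01] 0.04693619202378178
[316.53603592 247.76525151] [316.05183801 167.41873155]
```

View pics/w12.png

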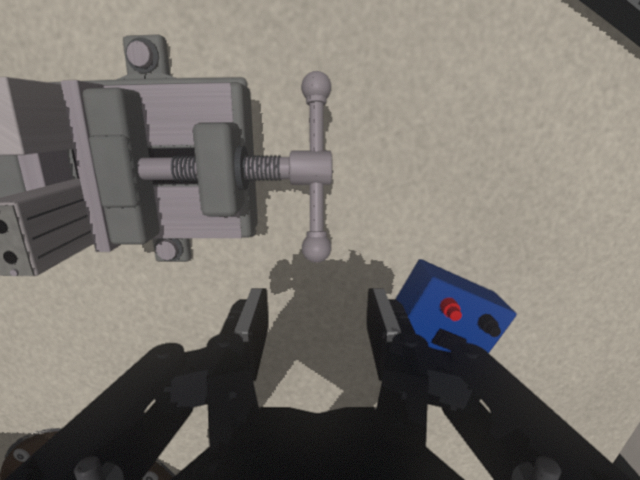

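The other ball is at (316,246), within 2 px of the prediction. The switch box is clear, since the fingertips stay above 90 mm. Lowering.

>>> servo_tool --deltas '[[[0.003,0,0],[-0.001,0,-0.02],0.45],[[0,0,0],[0,0,-0.035],0.45],[[0,0,0],[0,0,-0.03],0.45],[[0,0,0],[0,0,-0.005],0.45],[[0,0,0],[0,0,0],0.45]]'

```text
time_s: 15.68
tool_pos: [0.5057, -0.2515, 0.2686]
eef_rot: [3.139, -0.006, 0.177]
ft_force: [-0.4, 1.7, 0.0]
opening: 0.047
```

```bash
python3 - <<'E'
from h import *
s=arm.observe();print(s["time_s"],s["tool_pos"],s["eef_rot"],s["opening"],s["ft_force"])
f=arm.grab_frame("wrist");crop(f,180,150,270,200,2.9,"pics/w13.png")
print(proj(f,(.499,-.2513,.1084),s))
E
```

```text
15.675 [ 0.50571395 -0.25154045  0.26857305] [ 3.13909507 -0.00580038  0.17686197] 0.047003659802582094 [-0.37761095  1.70226999  0.04057783]
[314.80894189 333.22899576]
```

View pics/w13.png

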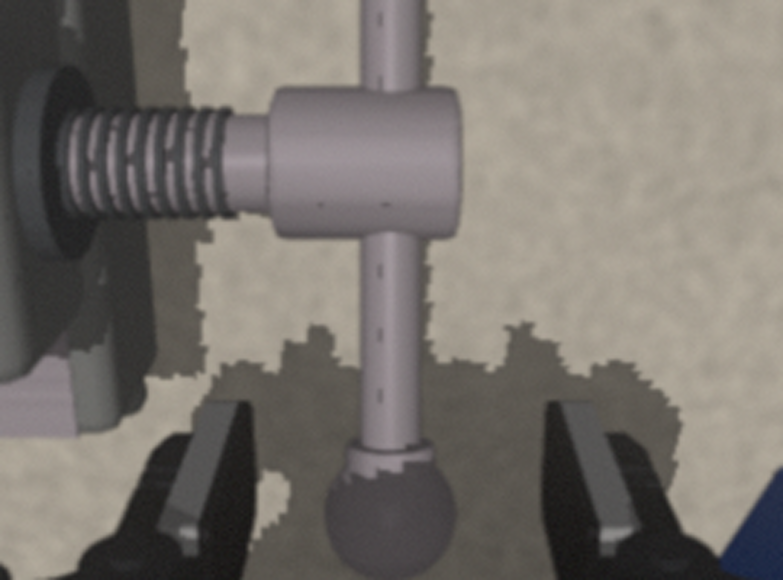

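```bash
python3 - <<'E'
from h import *
s=arm.observe()
f=arm.grab_frame("wrist")
for z in (.105,.109,.113):
    p=plane(f,(180+390/2.9-.4,150+512/2.9-.4),z,s);print(p, np.hypot((p[0]-.5508)/.985,z-.083))
E
```

```text
[ 0.50021494 -0.25084757  0.105     ] 0.05586927980876704
[ 0.50283732 -0.25041222  0.109     ] 0.05519977565446864
[ 0.50545971 -0.24997687  0.113     ] 0.05494388001712912
```

>>> servo_tool --deltas '[[[0.002,0.005,-0.002],[-0.0045,0.0005,-0.006],0.45],[[0,0,0],[0,0,0],0.45]]'

```text
time_s: 16.02
tool_pos: [0.5012, -0.2513, 0.2644]
eef_rot: [3.14, -0.003, 0.175]
ft_force: [-0.9, 0.5, -0.5]
opening: 0.0469
```

>>> servo_tool --deltas '[[[0,0,0],[0,0,-0.001],0.8],[[0,0,0],[0,0,0],0.8],[[0,0,0],[0,0,0],0.8],[[0,0,0],[0,0,0],0.8]]' --newtons 20

```text
time_s: 16.52
tool_pos: [0.5012, -0.2511, 0.2638]
eef_rot: [3.14, -0.004, 0.174]
ft_force: [-0.3, 0.5, -1.5]
opening: 0.0206
```

```bash
sed -i 's/\[.5508,-.2442,.083\]/[.5530,-.2438,.083]/' arc.py; python3 - <<'E'
from arc import *
s=arm.observe()
run([0,0,s["tool_pos"][2]-.107],7,5,2.1,0)
f=arm.grab_frame("wrist");crop(f,180,150,270,200,2.9,"pics/w14.png")
E
```

```text
t 16.525 tcp [ 0.5012 -0.2511  0.2638] rpy [ 3.1402 -0.0039  0.1742] open 0.0206 phi -65.4 rad 0.0576 axial -0.0002
F [-0.33  0.51 -1.51] tan -1.47 radial -0.42 ax 0.56 torque(F*r) 0.086 Mom about screw -0.203 M [ 0.14 -0.06 -0.05]
[0.0028, 0.0008, 0.0064]
[0.004, 0.0008, 0.0058]
[0.0047, 0.0009, 0.0053]
[0.0053, 0.001, 0.0046]
[0.0058, 0.0011, 0.0039]
rotfix [0.0007 0.004  0.0003]
```

View pics/w14.png

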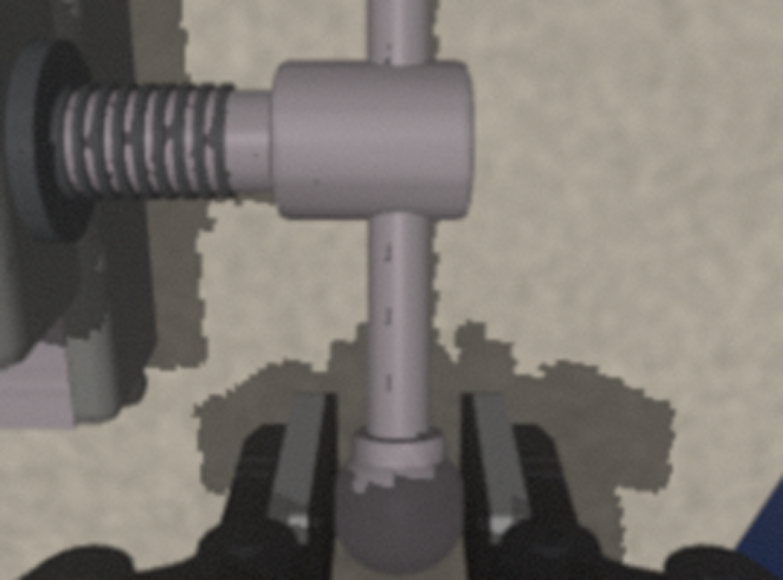

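>>> servo_tool --deltas '[[[0,0.004,0],[0.003,0.0008,0.0063],0.8],[[0,0,0],[0.004,0.0008,0.0058],0.8],[[0,0,0],[0.0047,0.0009,0.0053],0.8],[[0,0,0],[0.0053,0.001,0.0046],0.8],[[0,0,0],[0.0058,0.0011,0.0039],0.8]]'

```text
time_s: 17.2
tool_pos: [0.5251, -0.2465, 0.2913]
eef_rot: [3.141, 0.001, 0.174]
ft_force: [1.0, -1.6, -8.4]
opening: 0.0188
```

```bash
python3 - <<'E'
from arc import *
run([0,0,.1568],7,5,2.7,0)
E
```

```text
t 17.2 tcp [ 0.5251 -0.2465  0.2913] rpy [3.1411e+00 1.2000e-03 1.7390e-01] open 0.0188 phi -28.5 rad 0.0586 axial -0.0003
F [ 0.97 -1.6  -8.38] tan -3.41 radial -7.69 ax -1.74 torque(F*r) 0.198 Mom about screw -0.369 M [-0.13 -0.3  -0.1 ]
[0.0065, 0.0016, 0.0025]
[0.0066, 0.0013, 0.0022]
[0.0068, 0.0013, 0.0014]
[0.0069, 0.0013, 0.0005]
[0.0069, 0.0013, -0.0004]
rotfix [ 0.0007 -0.0011  0.0006]
```

```bash
python3 - <<'E'
from arc import *
f=arm.grab_frame("wrist");crop(f,180,150,270,200,2.9,"pics/w15.png")
f=arm.grab_frame("scene");crop(f,240,100,150,120,5,"pics/s15.png")
E
```

```text
(no output)
```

View pics/w15.png

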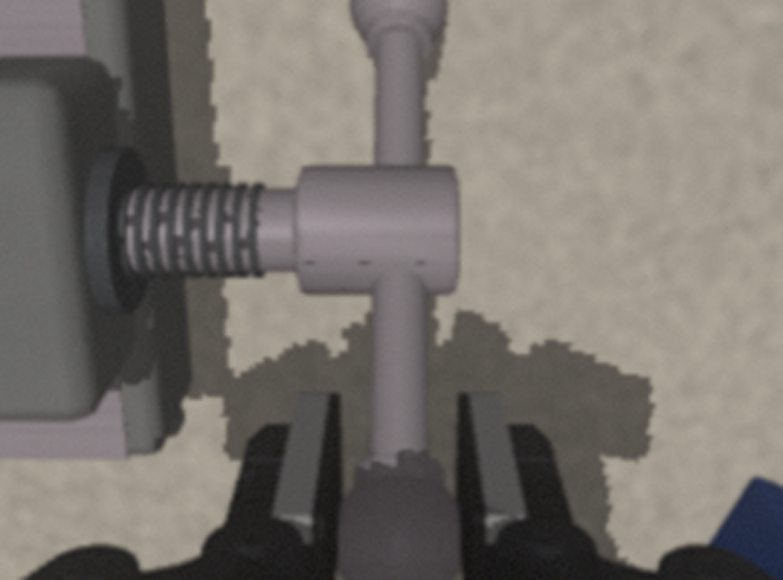

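View pics/s15.png

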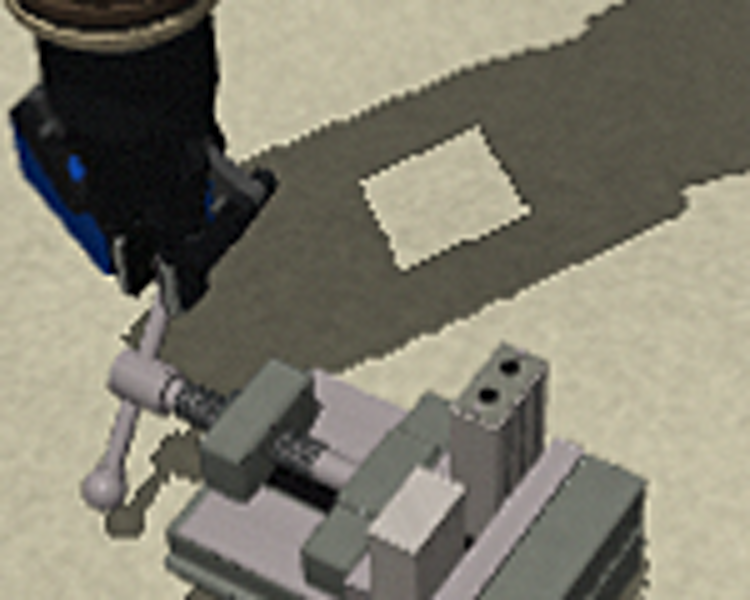

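The ball has shifted about 2–3 mm back in the pads, with a radial pull of 8 N. I'll bias the arc inward.

>>> servo_tool --deltas '[[[0,0,0],[0.0065,0.0014,0.0005],0.8],[[0,0,0],[0.0066,0.0013,0.0005],0.8],[[0,0,0],[0.0068,0.0013,0.0008],0.8]]'

```text
time_s: 17.68
tool_pos: [0.5469, -0.2422, 0.2937]
eef_rot: [3.14, -0.001, 0.174]
ft_force: [-0.6, 0.1, -0.2]
opening: 0.0167
```

```bash
python3 - <<'E'
from arc import *
run([0,0,.1568],7,5,3.0,0)
f=arm.grab_frame("wrist");crop(f,180,150,270,200,2.9,"pics/w16.png")
E
```

```text
t 17.675 tcp [ 0.5469 -0.2422  0.2937] rpy [ 3.1402e+00 -6.0000e-04  1.7410e-01] open 0.0167 phi -6.0 rad 0.0542 axial -0.0002
F [-0.63  0.13 -0.19] tan -0.62 radial -0.13 ax 0.24 torque(F*r) 0.036 Mom about screw -0.061 M [-0.01  0.07  0.03]
[0.0065, 0.0015, 0.0041]
[0.0069, 0.0013, -0.0006]
[0.0068, 0.0013, -0.0014]
[0.0066, 0.0013, -0.0022]
[0.0063, 0.0012, -0.003]
rotfix [0.0013 0.0009 0.0004]
```

View pics/w16.png

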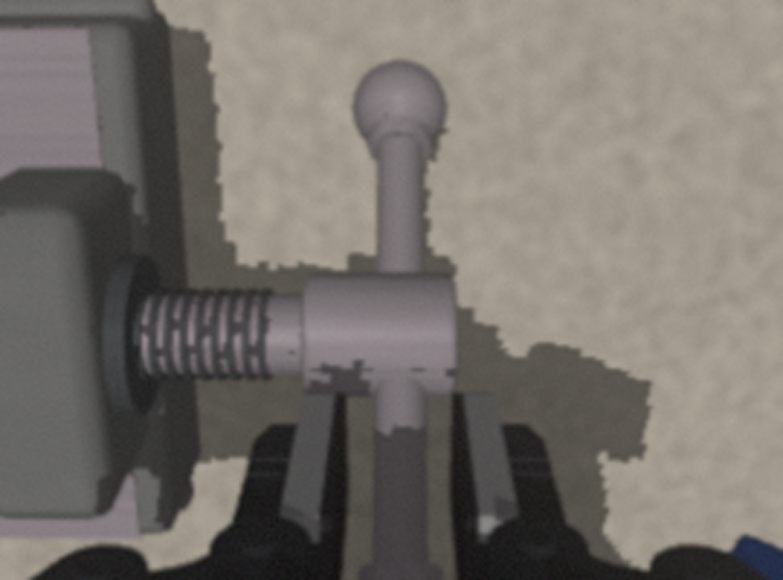

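The ball slipped out: the fingers are now round the bar, with closure 0.8 stopping at 17 mm. I'll open, rise, locate the ball and regrip with full closure and more force.

>>> servo_tool --deltas '[[[0,0,0],[0,0,0],0.45],[[0,0,0],[0,0,0],0.45],[[0,0,0],[0,0,0.03],0.45],[[0,0,0],[-0.015,-0.003,0.05],0.45],[[0,0,0],[-0.015,-0.003,0],0.45]]'

```text
time_s: 18.35
tool_pos: [0.5171, -0.248, 0.3751]
eef_rot: [3.141, -0.0, 0.175]
ft_force: [0.7, 0.1, -0.5]
opening: 0.0469
```

```bash
python3 - <<'E'
from h import *
s=arm.observe();print(s["time_s"],s["tool_pos"],s["eef_rot"],s["opening"],s["ft_force"])
f=arm.grab_frame("wrist");crop(f,180,130,270,200,2.9,"pics/w17.png")
d=np.array([.985,.174,0]);X=np.array([-.174,.985,0]);hub=np.array([.553,-.2438,.083])+X*.0028
print("hub px",proj(f,hub,s))
for ph in (-40,-35,-30,-25,-20,-15):
    a=np.radians(ph);P=hub+.058*(np.sin(a)*d+np.array([0,0,np.cos(a)]));print(ph,P.round(4),proj(f,P,s).round(1),proj(f,2*hub-P,s).round(1))
E
```

```text
18.35 [ 0.51714627 -0.24797944  0.37506392] [ 3.14061000e+00 -2.86718655e-05  1.75049696e-01] 0.04690301345214663 [ 0.72430827  0.06962402 -0.48092237]
hub px [316.78361669 184.13042999]
-40 [ 0.5158 -0.2475  0.1274] [316.9 249.6] [316.7 132.5]
-35 [ 0.5197 -0.2468  0.1305] [316.9 245.7] [316.7 137.1]
-30 [ 0.5239 -0.2461  0.1332] [316.9 241.1] [316.7 141.9]
-25 [ 0.5284 -0.2453  0.1356] [316.9 235.9] [316.7 146.9]
-20 [ 0.533  -0.2445  0.1375] [316.8 230. ] [316.7 152. ]
-15 [ 0.5377 -0.2437  0.139 ] [316.8 223.4] [316.7 157.2]
```

View pics/w17.png

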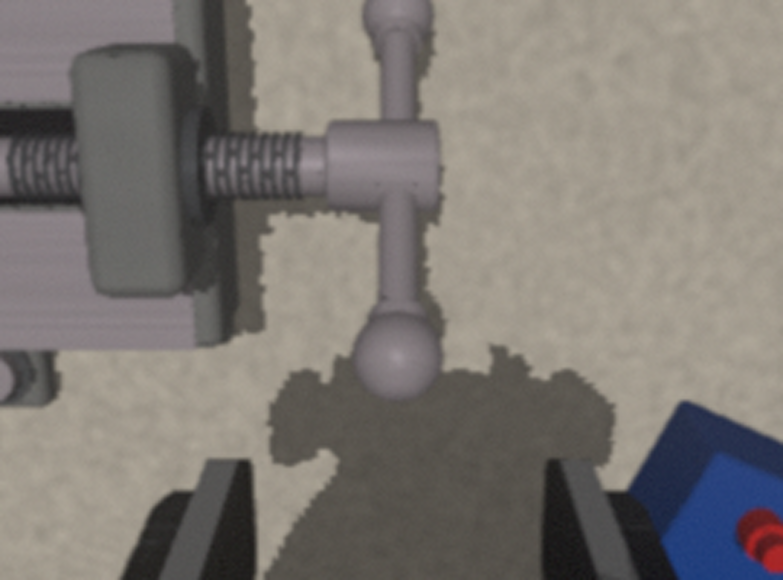

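Upper ball at (316.8,252), so the bar stands at φ ≈ −41°, ball near (0.5145, −0.2477, 0.127).

>>> servo_tool --deltas '[[[0,0,0],[-0.003,0,-0.02],0.45],[[0,0,0],[-0.001,0,-0.035],0.45],[[0,0,0],[-0.001,0,-0.03],0.45],[[0,0,0],[-0.001,0,-0.008],0.45],[[0,0,0],[0,0,0],0.45]]'

```text
time_s: 19.02
tool_pos: [0.5065, -0.2474, 0.2748]
eef_rot: [-3.138, 0.007, 0.173]
ft_force: [0.7, 0.2, 1.3]
opening: 0.0469
```

>>> servo_tool --deltas '[[[0,-0.005,0],[0.008,0,0.003],0.45],[[0,0,0],[0,0,0],0.45]]'

```text
time_s: 19.27
tool_pos: [0.5157, -0.2477, 0.2796]
eef_rot: [-3.14, -0.001, 0.173]
ft_force: [0.3, 0.9, 0.7]
opening: 0.0467
```

```bash
python3 - <<'E'
from h import *
s=arm.observe();print(s["time_s"],s["tool_pos"],s["eef_rot"],s["opening"],s["ft_force"])
f=arm.grab_frame("wrist");crop(f,180,180,270,200,2.9,"pics/w18.png")
print(proj(f,(.5145,-.2477,.1268),s))
E
```

```text
19.275 [ 0.51572778 -0.2477196   0.27957331] [-3.13992889e+00 -5.71347563e-04  1.72852102e-01] 0.046674724227352804 [0.31059551 0.87199087 0.66995482]
[319.01072878 331.15982247]
```

View pics/w18.png

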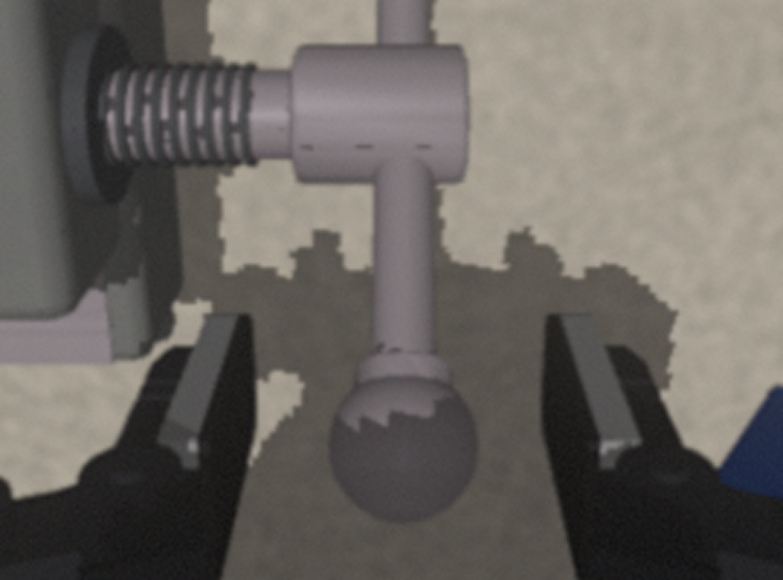

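>>> servo_tool --deltas '[[[0,0,0],[-0.001,0,-0.0005],1.0],[[0,0,0],[0,0,-0.0005],1.0],[[0,0,0],[0,0,0],1.0],[[0,0,0],[0,0,0],1.0]]' --newtons 50

```text
time_s: 19.82
tool_pos: [0.5144, -0.2483, 0.2798]
eef_rot: [3.141, -0.002, 0.173]
ft_force: [1.7, -0.4, -2.5]
opening: 0.0192
```

```bash
sed -i 's/\[.5530,-.2438,.083\]/[.5525,-.2438,.083]/' arc.py; python3 - <<'E'
from arc import *
s=arm.observe()
run([0,0,.1528],7,5,2.5,0)
E
```

```text
t 19.825 tcp [ 0.5144 -0.2483  0.2798] rpy [ 3.1411e+00 -1.9000e-03  1.7300e-01] open 0.0192 phi -41.0 rad 0.0583 axial -0.0002
F [ 1.69 -0.35 -2.45] tan -0.4 radial -2.9 ax -0.64 torque(F*r) 0.023 Mom about screw 0.001 M [-0.02 -0.23  0.01]
[0.0056, 0.0014, 0.0041]
[0.006, 0.0012, 0.0036]
[0.0064, 0.0012, 0.0028]
[0.0067, 0.0013, 0.002]
[0.0069, 0.0013, 0.0012]
rotfix [0.0001 0.0019 0.0015]
```

>>> servo_tool --deltas '[[[0,0,0],[0.0055,0.0012,0.0036],1.0],[[0,0,0],[0.006,0.0012,0.0032],1.0],[[0,0,0],[0.0064,0.0012,0.0024],1.0]]'

```text
time_s: 20.2
tool_pos: [0.5311, -0.2452, 0.2885]
eef_rot: [-3.141, 0.003, 0.174]
ft_force: [-2.3, -5.4, -9.6]
opening: 0.0192
```

```bash
python3 - <<'E'
from arc import *
run([0,0,.1528],7,5,2.9,0)
E
```

```text
t 20.2 tcp [ 0.5311 -0.2452  0.2885] rpy [-3.1412e+00  2.7000e-03  1.7350e-01] open 0.0192 phi -22.1 rad 0.0568 axial -0.0004
F [-2.3  -5.38 -9.63] tan -6.58 radial -7.73 ax -4.9 torque(F*r) 0.382 Mom about screw -0.367 M [-0.74  0.37 -0.3 ]
[0.0061, 0.0016, 0.0033]
[0.0068, 0.0013, 0.0014]
[0.0069, 0.0013, 0.0006]
[0.0069, 0.0013, -0.0003]
[0.0069, 0.0013, -0.0012]
rotfix [ 0.0001 -0.0027  0.001 ]
```

```bash
python3 - <<'E'
from arc import *
s=arm.observe();print(s["ft_force"],s["torque"])
f=arm.grab_frame("wrist");crop(f,180,150,270,200,2.9,"pics/w19.png")
f=arm.grab_frame("scene");crop(f,300,150,100,80,8,"pics/s19.png")
f=arm.grab_frame("top");crop(f,300,210,130,95,6,"pics/t19.png")
s=arm.observe();print(s["ft_force"],s["torque"])
E
```

```text
[-2.29701197 -5.38330948 -9.6316979 ] [-0.73700453  0.3735845  -0.29892093]
[ 1.71333111 -1.22575443 -5.19819304] [-0.2981735 -0.3373055  0.3315966]
```

View pics/w19.png

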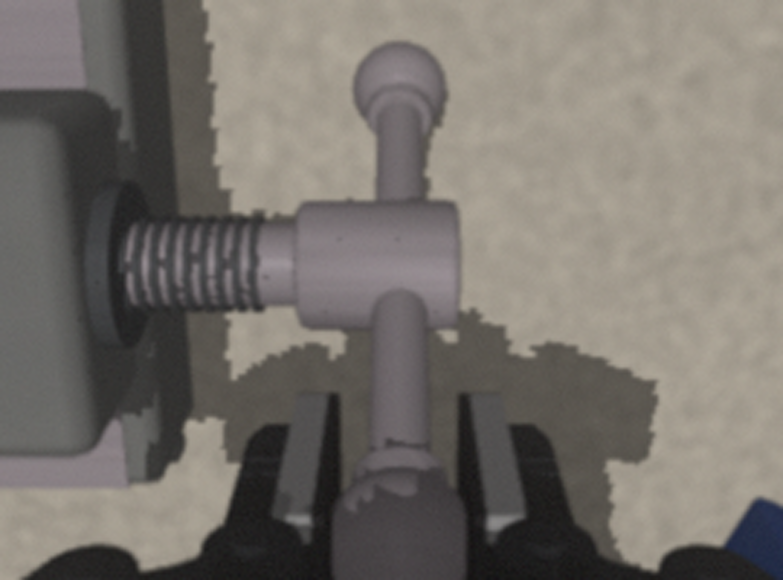

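View pics/s19.png

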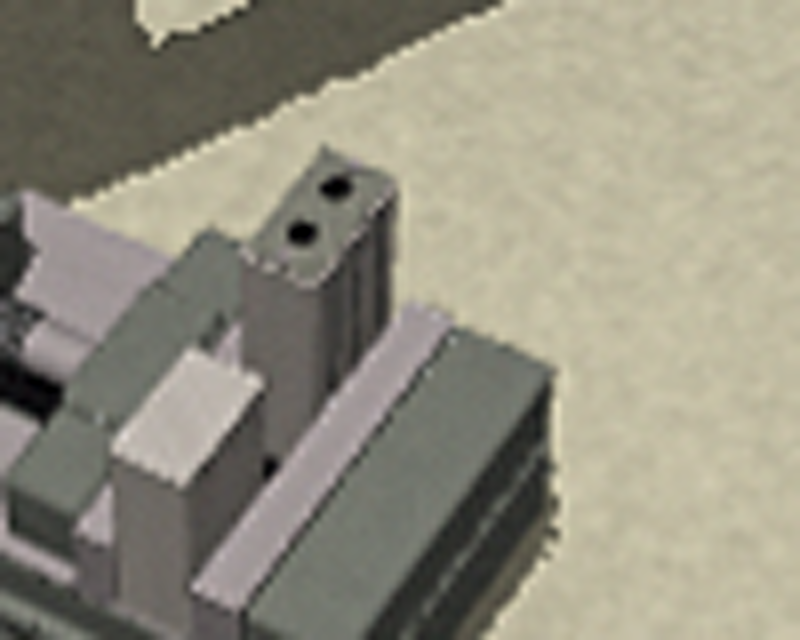

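View pics/t19.png

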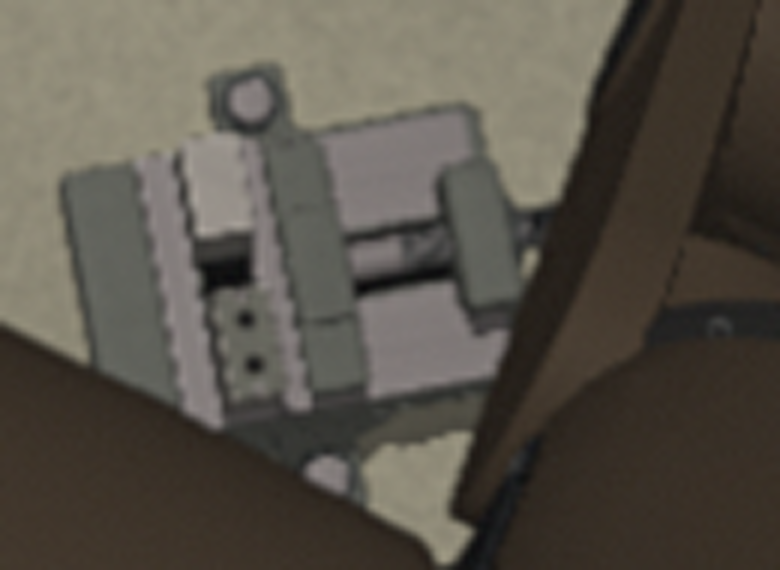

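The ball is still centred in the pads at about (318,331). Both parts still have a gap to the jaws. Continuing.

>>> servo_tool --deltas '[[[0,0,0],[0.0062,0.0014,0.0018],1.0],[[0,0,0],[0.0066,0.0013,0.001],1.0],[[0,0,0],[0.0069,0.0013,0.0002],1.0]]'

```text
time_s: 20.72
tool_pos: [0.5504, -0.2417, 0.291]
eef_rot: [-3.142, 0.004, 0.173]
ft_force: [4.4, -1.2, -2.9]
opening: 0.0149
```

```bash
python3 - <<'E'
from arc import *
run([0,0,.1528],7,5,3.2,0)
f=arm.grab_frame("wrist");crop(f,180,150,270,200,2.9,"pics/w20.png")
E
```

```text
t 20.725 tcp [ 0.5504 -0.2417  0.291 ] rpy [-3.1415  0.0037  0.1733] open 0.0149 phi -1.8 rad 0.0553 axial -0.0006
F [ 4.43 -1.21 -2.95] tan 4.06 radial -3.07 ax -1.96 torque(F*r) -0.235 Mom about screw 0.104 M [-0.19 -0.8   0.1 ]
[0.0068, 0.0019, 0.0025]
[0.0069, 0.0013, -0.0011]
[0.0067, 0.0013, -0.0019]
[0.0064, 0.0013, -0.0027]
[0.006, 0.0012, -0.0035]
rotfix [ 0.0005 -0.0037  0.0012]
```

View pics/w20.png

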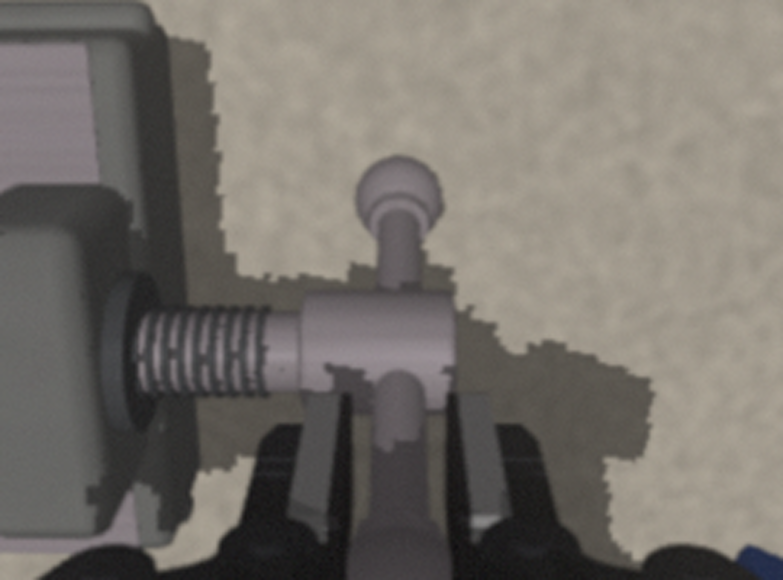

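```bash
python3 - <<'E'
from h import *
f=arm.grab_frame("wrist");T=np.linalg.inv(f["hand_eye"])
for z in (.137,.1547,.173):
  for x in (-.011,0,.011):
    q=T@np.array([x,0,z,1]);p=cv2.projectPoints(np.array([[q[0],-q[1],-q[2]]]),np.zeros(3),np.zeros(3),f["K"],np.array([f["k1"],0,0,0,0]))[0][0,0]
    print(z,x,p.round(1))
E
```

```text
0.137 -0.011 [319.2 376.2]
0.137 0 [319.2 352.9]
0.137 0.011 [319.2 328. ]
0.1547 -0.011 [318.9 347.4]
0.1547 0 [318.9 325.9]
0.1547 0.011 [319.  303.3]
0.173 -0.011 [318.7 323.6]
0.173 0 [318.7 303.9]
0.173 0.011 [318.7 283.1]
```

The pads slide on the ball: friction is low, so it has slipped backwards again. Pushing is safer: I'll use the shut fingers as a post behind the ball, over the top, then press down from above.

>>> servo_tool --deltas '[[[0,0,0],[0,0,0],0.5],[[0,0,0],[0,0,0.005],0.5],[[0,0,0],[0,0,0.045],0.5],[[0,-0.003,0],[-0.02,-0.0035,0.03],0.5],[[0,0,0],[-0.03,-0.005,0],1.0]]'

```text
time_s: 21.45
tool_pos: [0.5001, -0.2494, 0.3742]
eef_rot: [3.141, -0.0, 0.175]
ft_force: [0.1, -0.2, -0.9]
opening: 0.0256
```

>>> servo_tool --deltas '[[[0,0,0],[-0.006,-0.001,0],1.0],[[0,0,0],[0,0,0],1.0]]'

```text
time_s: 21.7
tool_pos: [0.4925, -0.2505, 0.3753]
eef_rot: [3.141, -0.0, 0.174]
ft_force: [-0.3, 0.4, 0.2]
opening: 0.0002
```

```bash
python3 - <<'E'
from h import *
s=arm.observe();print(s["time_s"],s["tool_pos"],s["eef_rot"],s["opening"],s["ft_force"])
f=arm.grab_frame("wrist");crop(f,180,130,270,200,2.9,"pics/w21.png")
d=np.array([.985,.174,0]);X=np.array([-.174,.985,0]);hub=np.array([.552,-.2438,.083])+X*.003
print("hub px",proj(f,hub,s))
for ph in (-35,-30,-25,-20,-15,-10):
    a=np.radians(ph);P=hub+.058*(np.sin(a)*d+np.array([0,0,np.cos(a)]));print(ph,P.round(4),proj(f,P,s).round(1),proj(f,2*hub-P,s).round(1))
E
```

```text
21.7 [ 0.49248916 -0.25050501  0.37534715] [ 3.14116131e+00 -4.43056838e-04  1.73707597e-01] 0.00022697945293874086 [-0.34051705  0.41765323  0.2045857 ]
hub px [318.7427295  153.10214232]
-35 [ 0.5187 -0.2466  0.1305] [319.2 211.7] [318.4 108.9]
-30 [ 0.5229 -0.2459  0.1332] [319.2 206.3] [318.4 114.2]
-25 [ 0.5273 -0.2451  0.1356] [319.2 200.3] [318.4 119.6]
-20 [ 0.5319 -0.2443  0.1375] [319.2 193.6] [318.4 125.1]
-15 [ 0.5367 -0.2435  0.139 ] [319.2 186.3] [318.4 130.6]
-10 [ 0.5416 -0.2426  0.1401] [319.3 178.6] [318.4 136.2]
```

View pics/w21.png

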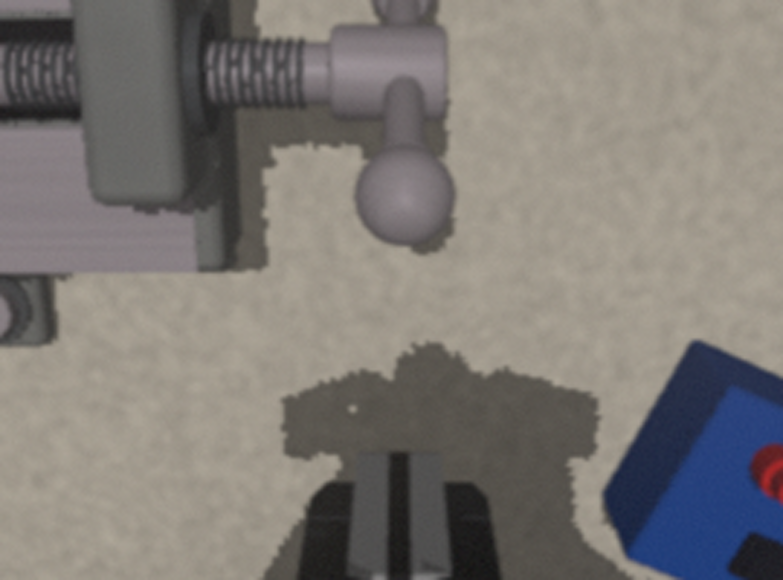

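Upper ball is at (319,197), so φ ≈ −22°. The fingers are shut. Lowering behind the ball, then pushing along the jaw direction.

>>> servo_tool --deltas '[[[0,0,0],[0,0,-0.02],1.0],[[0,0,0],[0,0,-0.03],1.0],[[0,0,0],[0,0,-0.022],1.0],[[0,0,0],[0,0,0],1.0]]'

```text
time_s: 22.25
tool_pos: [0.4955, -0.2501, 0.3008]
eef_rot: [3.141, -0.001, 0.175]
ft_force: [-0.0, -0.0, 0.2]
opening: -0.0003
```

>>> servo_tool --deltas '[[[0,0,0],[0.008,0.0014,0.001],1.0],[[0,0,0],[0.008,0.0014,0.001],1.0],[[0,0,0],[0.008,0.0014,0.001],1.0],[[0,0,0],[0.008,0.0014,0.001],1.0]]'

```text
time_s: 22.75
tool_pos: [0.5304, -0.2443, 0.3074]
eef_rot: [3.14, -0.002, 0.176]
ft_force: [-4.0, 0.4, 2.6]
opening: 0.0001
```

```bash
python3 - <<'E'
from h import *
s=arm.observe();print(s["time_s"],s["tool_pos"],s["eef_rot"],s["opening"],s["ft_force"])
f=arm.grab_frame("wrist");crop(f,180,150,270,200,2.9,"pics/w22.png")
E
```

```text
22.75 [ 0.5303893  -0.24425525  0.30743341] [ 3.13980120e+00 -2.05740744e-03  1.75556871e-01] 9.630365488196494e-05 [-3.98742723  0.38049489  2.63492922]
```

View pics/w22.png

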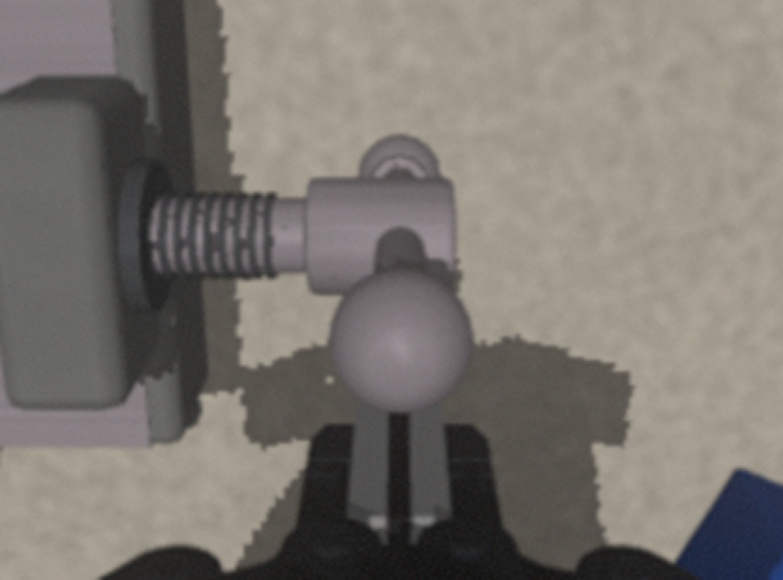

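The post is pushing the ball over the top with about 4 N, which matches the free drag. Continuing.

>>> servo_tool --deltas '[[[0,0,0],[0.008,0.0014,-0.0005],1.0],[[0,0,0],[0.008,0.0014,-0.0015],1.0],[[0,0,0],[0.008,0.0014,-0.003],1.0],[[0,0,0],[0.007,0.0012,-0.004],1.0]]'

```text
time_s: 23.3
tool_pos: [0.5644, -0.2384, 0.2983]
eef_rot: [3.139, -0.004, 0.175]
ft_force: [-2.4, 0.4, 1.9]
opening: 0.0005
```

```bash
python3 - <<'E'
from h import *
s=arm.observe();print(s["time_s"],s["tool_pos"],s["eef_rot"],s["opening"],s["ft_force"])
f=arm.grab_frame("wrist");crop(f,180,120,270,200,2.9,"pics/w23.png")
d=np.array([.985,.174,0]);X=np.array([-.174,.985,0]);hub=np.array([.552,-.2438,.083])+X*.0035
for ph in (20,30,35,40,45):
    a=np.radians(ph);P=hub+.058*(np.sin(a)*d+np.array([0,0,np.cos(a)]));print(ph,P.round(4),proj(f,P,s).round(1),proj(f,2*hub-P,s).round(1))
E
```

```text
23.3 [ 0.56443294 -0.23844208  0.29834894] [ 3.13907029 -0.00354202  0.17548142] 0.000497259040553814 [-2.36623511  0.42156734  1.92489857]
20 [ 0.5709 -0.2369  0.1375] [317.1 305.9] [316.7 278.4]
30 [ 0.58   -0.2353  0.1332] [317.  282.6] [316.7 291.5]
35 [ 0.5842 -0.2346  0.1305] [317.  271.1] [316.7 298.1]
40 [ 0.5881 -0.2339  0.1274] [317.  260.1] [316.8 304.7]
45 [ 0.5918 -0.2332  0.124 ] [317.  249.5] [316.8 311.2]
```

View pics/w23.png

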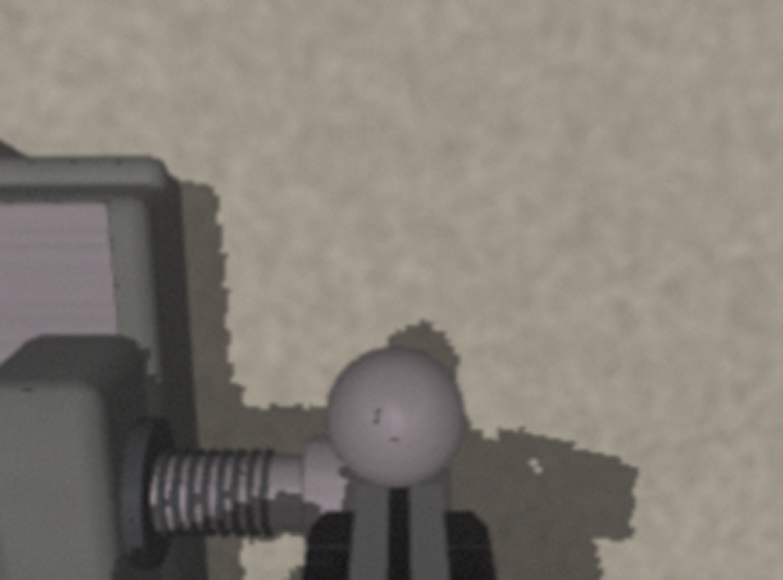

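φ ≈ 38° (ball at row 264). Two more steps along the tangent.

>>> servo_tool --deltas '[[[0,0.003,0],[0.007,0.0012,-0.005],1.0],[[0,0,0],[0.0065,0.0011,-0.0055],1.0],[[0,0,0],[0,0,0],1.0]]'

```text
time_s: 23.72
tool_pos: [0.5791, -0.2357, 0.2857]
eef_rot: [3.141, 0.001, 0.176]
ft_force: [-1.7, -0.7, 1.2]
opening: 0.0002
```

```bash
python3 - <<'E'
from h import *
s=arm.observe();print(s["time_s"],s["tool_pos"],s["eef_rot"],s["opening"],s["ft_force"])
f=arm.grab_frame("wrist");crop(f,180,100,270,200,2.9,"pics/w24.png")
d=np.array([.985,.174,0]);X=np.array([-.174,.985,0]);hub=np.array([.552,-.2438,.083])+X*.0035
for ph in (40,45,50,55):
    a=np.radians(ph);P=hub+.058*(np.sin(a)*d+np.array([0,0,np.cos(a)]));print(ph,P.round(4),proj(f,P,s).round(1),proj(f,2*hub-P,s).round(1))
E
```

```text
23.725 [ 0.57913923 -0.2356818   0.28571821] [3.14060399e+00 1.11357795e-03 1.75758073e-01] 0.0001732756083921579 [-1.66117493 -0.65709439  1.19183941]
40 [ 0.5881 -0.2339  0.1274] [318.  302.4] [317.5 329.3]
45 [ 0.5918 -0.2332  0.124 ] [318.  290.8] [317.5 336.2]
50 [ 0.5952 -0.2326  0.1203] [318.  279.8] [317.5 343.2]
55 [ 0.5982 -0.2321  0.1163] [318.  269.6] [317.5 350.1]
```

View pics/w24.png

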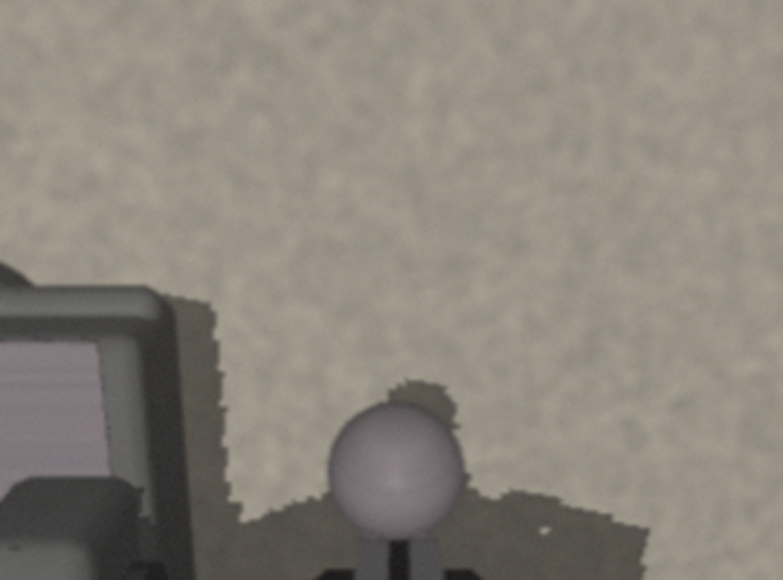

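φ ≈ 59°, ball at row 262. Now I'll back off, rise and press the ball down from above.

>>> servo_tool --deltas '[[[0,0,0],[-0.004,-0.0007,0.006],1.0],[[0,0,0],[0,0,0.02],1.0],[[0,0,0],[0.014,0.0025,0.004],1.0],[[0,0,0],[0.013,0.0023,0],1.0],[[0,0,0],[0,0,0],1.0]]'

```text
time_s: 24.4
tool_pos: [0.6039, -0.2316, 0.3179]
eef_rot: [3.139, -0.002, 0.175]
ft_force: [1.0, -0.6, -0.8]
opening: 0.0005
```

```bash
python3 - <<'E'
from h import *
s=arm.observe();print(s["time_s"],s["tool_pos"],s["eef_rot"],s["opening"],s["ft_force"])
f=arm.grab_frame("wrist");crop(f,180,150,270,200,2.9,"pics/w25.png")
E
```

```text
24.4 [ 0.60386455 -0.23163246  0.31785013] [ 3.13923815e+00 -2.20925265e-03  1.74978478e-01] 0.0004656452808475677 [ 0.9825343  -0.62292559 -0.76380955]
```

View pics/w25.png

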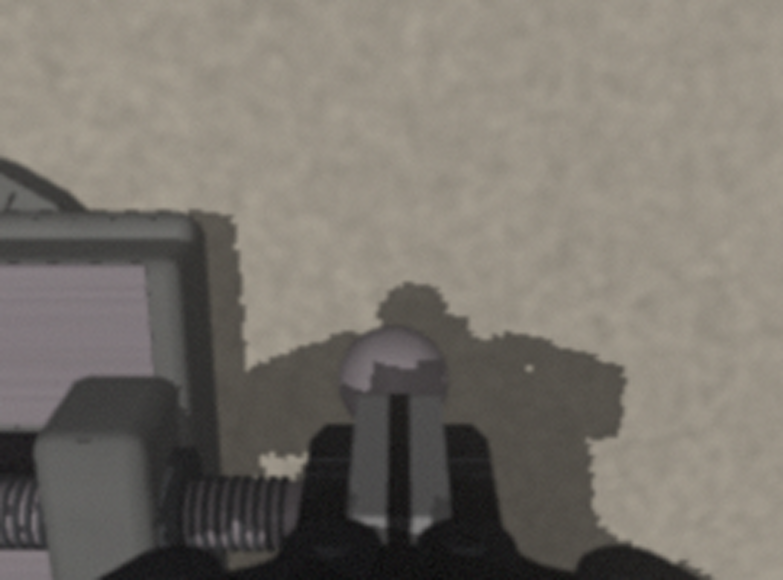

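>>> servo_tool --deltas '[[[0,0.002,0],[0,0,-0.012],1.0],[[0,0,0],[0,0,-0.008],1.0],[[0,0,0],[0.001,0,-0.005],1.0],[[0,0,0],[0.001,0,-0.005],1.0]]'

```text
time_s: 24.95
tool_pos: [0.6064, -0.2315, 0.2858]
eef_rot: [3.139, -0.003, 0.174]
ft_force: [6.8, 6.9, 11.6]
opening: 0.0
```

>>> servo_tool --deltas '[[[0,0,0],[0,0,0],1.0]]'

```text
time_s: 25.08
tool_pos: [0.6068, -0.2313, 0.2855]
eef_rot: [3.139, -0.004, 0.174]
ft_force: [0.8, 2.2, 4.4]
opening: -0.0001
```

```bash
python3 - <<'E'
from h import *
s=arm.observe();print(s["time_s"],s["tool_pos"],s["eef_rot"],s["opening"],s["ft_force"],s["torque"])
f=arm.grab_frame("wrist");crop(f,180,150,270,200,2.9,"pics/w26.png")
s=arm.observe();print(s["time_s"],s["tool_pos"],s["ft_force"],s["torque"])
f=arm.grab_frame("scene");crop(f,240,140,150,100,5.3,"pics/s26.png")
f=arm.grab_frame("top");crop(f,300,210,130,95,6,"pics/t26.png")
s=arm.observe();print(s["time_s"],s["tool_pos"],s["ft_force"],s["torque"])
E
```

```text
25.075 [ 0.60675922 -0.23131758  0.28554274] [ 3.13928425 -0.00412224  0.17403474] -8.299357674080103e-05 [0.84296053 2.19381353 4.40556508] [ 0.44202262 -0.09955745  0.02854209]
25.125 [ 0.60667534 -0.23133832  0.28559555] [1.04633561 1.00872318 4.24190022] [ 0.34019567 -0.3211914  -0.03187255]
25.225 [ 0.6064846  -0.23141947  0.28561094] [1.96329957 0.70234342 3.38029591] [ 0.25667468 -0.34693102 -0.01416112]
```

View pics/w26.png

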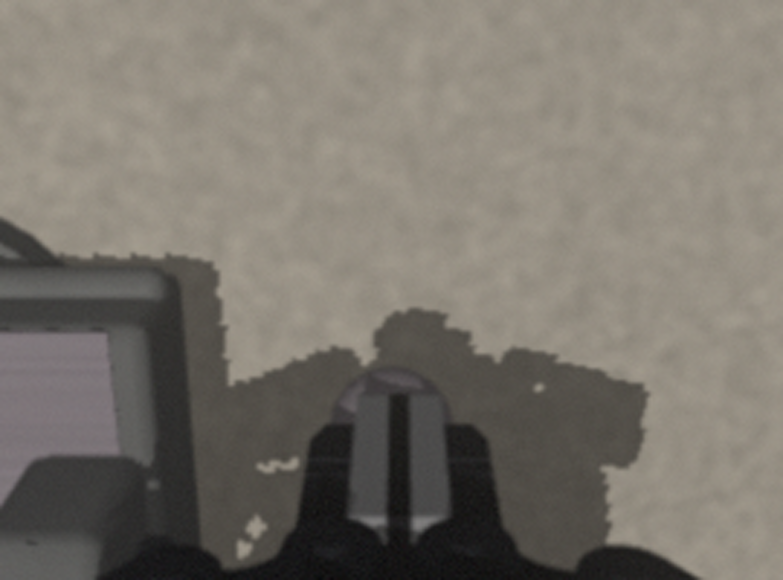

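View pics/s26.png

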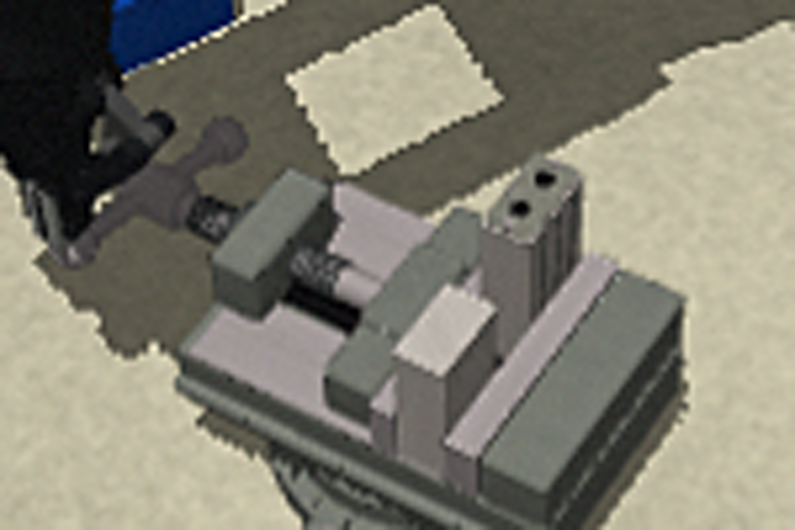

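View pics/t26.png

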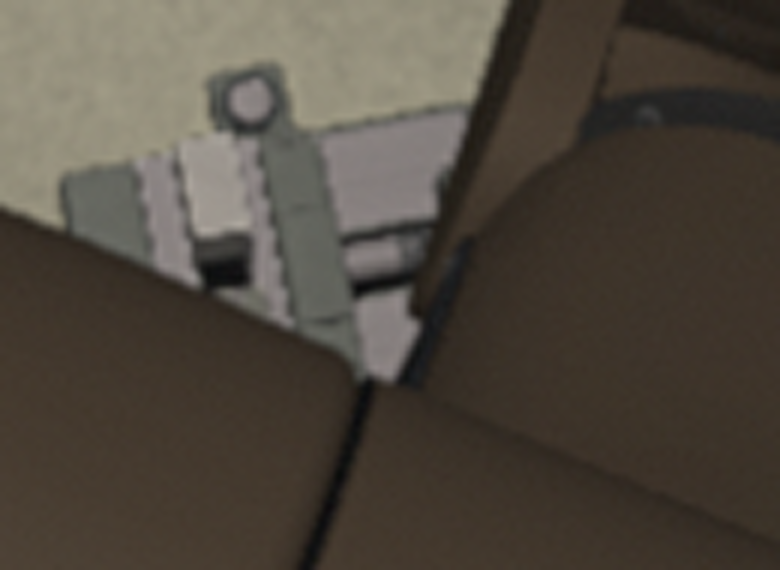

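>>> servo_tool --deltas '[[[0,0.004,0],[0,0,-0.003],1.0],[[0,0,0],[0.0005,0,-0.003],1.0]]'

```text
time_s: 25.48
tool_pos: [0.6082, -0.2314, 0.2806]
eef_rot: [3.139, -0.004, 0.173]
ft_force: [3.4, 4.3, 10.1]
opening: -0.0002
```

>>> servo_tool --deltas '[[[0,0,0],[0,0,-0.003],1.0],[[0,0,0],[0,0,-0.003],1.0]]'

```text
time_s: 25.72
tool_pos: [0.6094, -0.2311, 0.2755]
eef_rot: [3.138, -0.007, 0.173]
ft_force: [3.3, 6.3, 13.0]
opening: -0.0002
```

```bash
python3 - <<'E'
from h import *
s=arm.observe();p=s["tool_pos"];F=s["ft_force"];M=s["torque"]
X=np.array([-.174,.985,0]);hub=np.array([.552,-.2400,.083])
print(F,M,s["joint_velocities"].round(3))
Rm=R.from_euler('xyz',s["eef_rot"]).as_matrix()
tip=p+Rm@[0,0,.173]
print("tip",tip,"r x F at tip centre",X@np.cross(tip-hub,F),"with M",X@(M+np.cross(p-hub,F)))
# application point on tip plane from M: M=(rc-p)xF
# solve for rc with z = tip z
A=-np.array([[0,-F[2],F[1]],[F[2],0,-F[0]],[-F[1],F[0],0]])
dz=tip[2]-p[2]; b=M-A[:,2]*dz
xy=np.linalg.lstsq(A[:,:2],b,rcond=None)[0];print("contact offset from tcp",xy)
for dt in (1,2):
    arm.grab_frame("wrist");s=arm.observe();print(s["ft_force"],s["tool_pos"])
E
```

```text
[ 3.34112076  6.34065052 12.97372436] [ 1.08637199 -0.61101153  0.00427216] [ 0.003  0.028  0.009  0.006 -0.049  0.002]
tip [ 0.61075447 -0.2314768   0.10253941] r x F at tip centre -0.6842092500419746 with M -0.6987880996253054
contact offset from tcp [ 0.00212422 -0.00058957]
[ 5.18569825  6.55566684 11.70535001] [ 0.60943943 -0.23102828  0.27528864]
[4.84779518 5.22173701 9.19905521] [ 0.60943295 -0.23106529  0.27535532]
```

The measured moment about the screw is 0.40, then 0.47, then 0.68 N m. Free running read about 0.07 above the stated drag, so I put the true value at about 0.53–0.6. That's tight, so I stop here, lift off straight up and check.

>>> servo_tool --deltas '[[[0,0,0],[0,0,0.004],1.0],[[0,0,0],[0,0,0.03],1.0],[[0,0,0],[0,0,0.06],1.0],[[0,0,0],[-0.01,0.03,0.05],1.0],[[0,0,0],[-0.01,0.045,0],1.0]]'

```text
time_s: 26.45
tool_pos: [0.5873, -0.1572, 0.4204]
eef_rot: [3.14, -0.002, 0.169]
ft_force: [0.1, 1.3, -0.9]
opening: -0.0002
```

>>> servo_tool --deltas '[[[0,0,0],[-0.01,0.05,0],1.0],[[0,0,0],[-0.01,0.04,0],1.0],[[0,0,0],[0,0.01,0],1.0],[[0,0,0],[0,0,0],1.0]]'

```text
time_s: 26.95
tool_pos: [0.5649, -0.0531, 0.4202]
eef_rot: [3.14, -0.001, 0.171]
ft_force: [0.1, -0.7, -0.3]
opening: -0.0001
```

```bash
python3 - <<'E'
from h import *
s=arm.observe();print(s["time_s"],s["tool_pos"],s["eef_rot"],s["ft_force"])
f=arm.grab_frame("wrist");cv2.imwrite("pics/w30.png",f["frame"][:,:,::-1])
f=arm.grab_frame("scene");crop(f,240,140,150,100,5.3,"pics/s30.png");cv2.imwrite("pics/s30f.png",f["frame"][:,:,::-1])
E
```

```text
26.95 [ 0.56488359 -0.05314438  0.42018579] [ 3.13997871e+00 -5.39276469e-04  1.70567685e-01] [ 0.11392395 -0.67834946 -0.25463519]
```

View pics/w30.png

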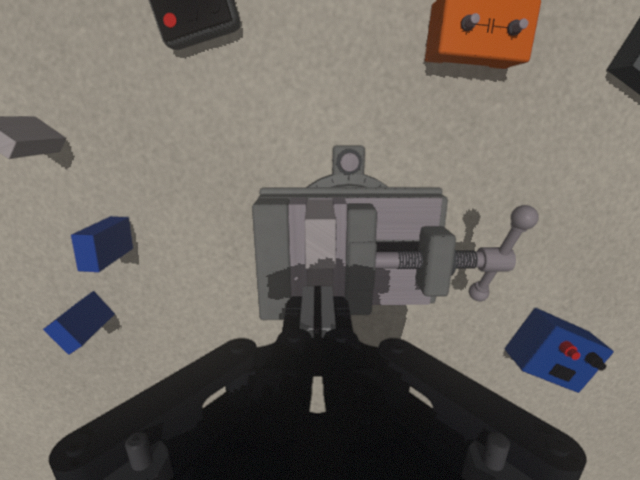

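View pics/s30.png

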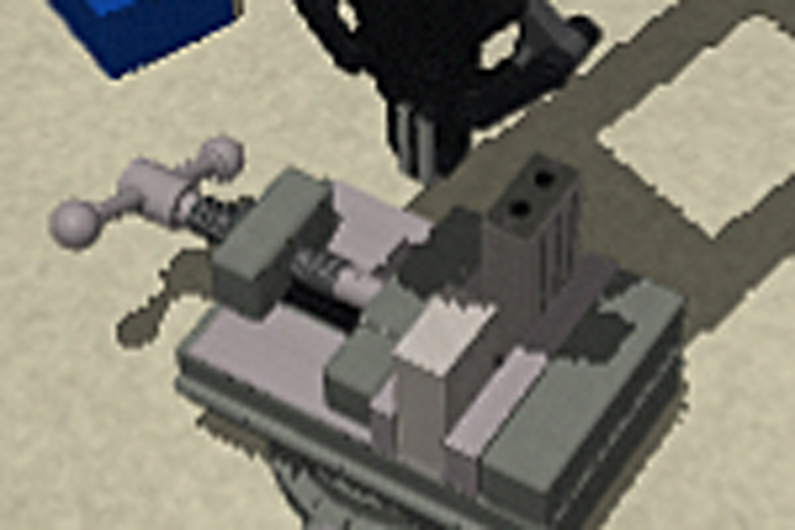

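```bash
python3 - <<'E'
from h import *
s=arm.observe()
f=arm.grab_frame("wrist");crop(f,240,180,160,120,5,"pics/w31.png")
d=np.array([.985,.174,0]);X=np.array([-.174,.985,0]);hub=np.array([.552,-.2438,.083])+X*.0045
print(proj(f,hub,s))
for ph in (60,65,70,75,80,85,90):
    a=np.radians(ph);P=hub+.058*(np.sin(a)*d+np.array([0,0,np.cos(a)]));print(ph,proj(f,P,s).round(1),proj(f,2*hub-P,s).round(1))
E
```

```text
[498.37999833 257.4695249 ]
60 [524.6 216.7] [477.8 288.9]
65 [522.2 212.8] [479.3 292.7]
70 [519.6 209.3] [480.9 296.3]
75 [516.9 206.3] [482.7 299.7]
80 [514.1 203.9] [484.7 302.8]
85 [511.3 201.9] [486.7 305.8]
90 [508.4 200.4] [489.  308.4]
```

View pics/w31.png

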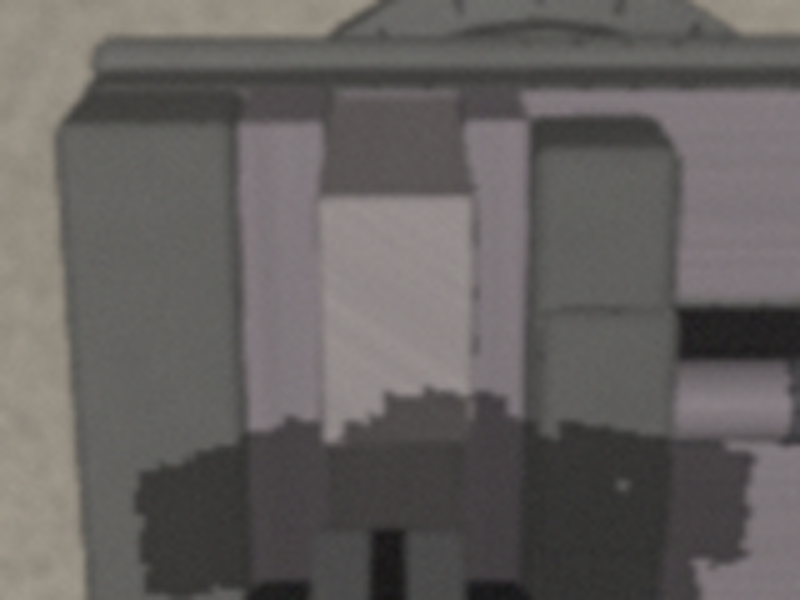

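```bash
python3 - <<'E'
from h import *
f=arm.grab_frame("wrist")
d=np.array([.985,.174,0]);X=np.array([-.174,.985,0]);hub=np.array([.552,-.2438,.083])+X*.0045
for nm,s in (("w25",dict(tool_pos=np.array([.60386,-.23163,.31785]),eef_rot=[3.1392,-.0022,.175])),("w26",dict(tool_pos=np.array([.60676,-.23132,.28554]),eef_rot=[3.1393,-.0041,.174]))):
  print(nm)
  for ph in (50,55,60,65,70,75,80):
    a=np.radians(ph);P=hub+.058*(np.sin(a)*d+np.array([0,0,np.cos(a)]));print(ph,P.round(4),proj(f,P,s).round(1),"front rim",proj(f,P+d*.0075+[0,0,.008],s).round(1))
g=arm.grab_frame("scene")
for ph in (50,60,70,80):
    a=np.radians(ph);P=hub+.058*(np.sin(a)*d+np.array([0,0,np.cos(a)]));print(ph,proj(g,P).round(1),proj(g,2*hub-P).round(1))
print("hub",proj(g,hub))
E
```

```text
w25
50 [ 0.595  -0.2316  0.1203] [314.9 295.7] front rim [314.8 290.4]
55 [ 0.598  -0.2311  0.1163] [314.9 287.3] front rim [314.8 281.7]
60 [ 0.6007 -0.2306  0.112 ] [314.9 279.6] front rim [314.8 273.6]
65 [ 0.603  -0.2302  0.1075] [314.9 272.5] front rim [314.8 266.3]
70 [ 0.6049 -0.2299  0.1028] [314.9 266.2] front rim [314.8 259.8]
75 [ 0.6064 -0.2296  0.098 ] [315.  260.7] front rim [314.9 254.1]
80 [ 0.6075 -0.2294  0.0931] [315.  255.9] front rim [314.9 249.2]
w26
50 [ 0.595  -0.2316  0.1203] [314.3 335.5] front rim [314.1 331.9]
55 [ 0.598  -0.2311  0.1163] [314.3 325. ] front rim [314.1 320.8]
60 [ 0.6007 -0.2306  0.112 ] [314.3 315.2] front rim [314.2 310.4]
65 [ 0.603  -0.2302  0.1075] [314.4 306.2] front rim [314.2 300.9]
70 [ 0.6049 -0.2299  0.1028] [314.4 298.1] front rim [314.2 292.4]
75 [ 0.6064 -0.2296  0.098 ] [314.4 290.9] front rim [314.3 284.9]
80 [ 0.6075 -0.2294  0.0931] [314.5 284.6] front rim [314.3 278.4]
50 [254.8 177.2] [279.9 174. ]
60 [253.8 181.3] [280.9 170.3]
70 [253.2 185.1] [281.6 166.6]
80 [253.1 188.6] [281.8 163.3]
hub [267.88597746 175.54027938]
```

Ball is at (523,217) and the other at (480,292), so the bar stands at φ ≈ 62°. It was at about 81° under the press, so it turned back while I lifted off. Before handing in I'll press again, then retreat slowly and see whether the bar follows the finger.

>>> servo_tool --deltas '[[[0,0,0],[0.009,-0.045,0],1.0],[[0,0,0],[0.01,-0.05,0],1.0],[[0,0,0],[0.01,-0.05,-0.02],1.0],[[0,0,0],[0.007,-0.025,-0.04],1.0],[[0,0,0],[0,0,-0.03],1.0]]'

```text
time_s: 27.82
tool_pos: [0.6024, -0.2343, 0.3299]
eef_rot: [3.136, -0.006, 0.165]
ft_force: [-0.1, 0.6, -1.0]
opening: 0.0
```

>>> servo_tool --deltas '[[[0,0,0],[0,0,0],1.0]]'

```text
time_s: 27.95
tool_pos: [0.6015, -0.2353, 0.3276]
eef_rot: [3.139, -0.002, 0.163]
ft_force: [0.3, -0.6, -0.2]
opening: -0.0002
```

>>> servo_tool --deltas '[[[0,0.003,0.01],[0.003,0.0045,-0.01],1.0],[[0,0,0],[0,0,-0.014],1.0],[[0,0,0],[0,0,0],1.0]]'

```text
time_s: 28.32
tool_pos: [0.6055, -0.2305, 0.3047]
eef_rot: [3.138, -0.002, 0.175]
ft_force: [0.4, -0.4, 0.2]
opening: -0.0001
```

```bash
python3 - <<'E'
from h import *
s=arm.observe();print(s["time_s"],s["tool_pos"],s["eef_rot"],s["ft_force"])
f=arm.grab_frame("wrist");crop(f,180,150,270,200,2.9,"pics/w32.png")
E
```

```text
28.325 [ 0.60548128 -0.23046139  0.30469347] [ 3.13758663e+00 -1.71249869e-03  1.74701490e-01] [ 0.3859233  -0.35302928  0.21448617]
```

View pics/w32.png

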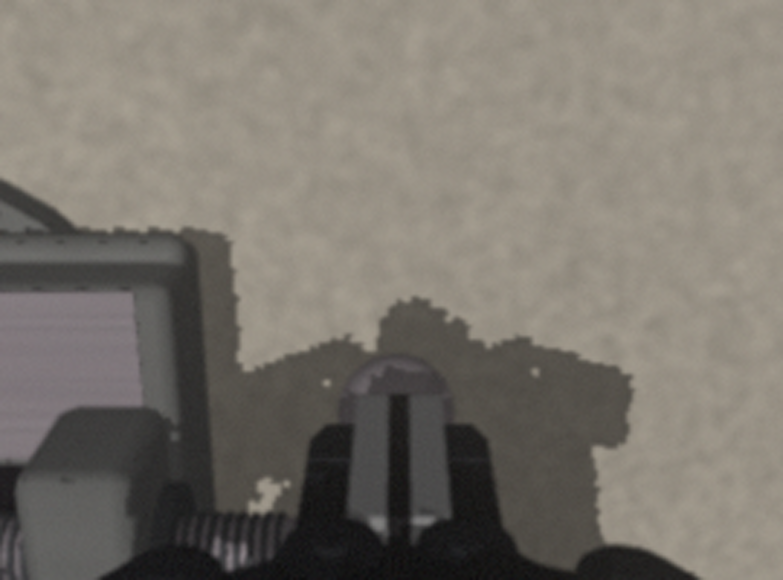

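>>> servo_tool --deltas '[[[0.003,0.002,0],[0,0,-0.006],1.0],[[0,0,0],[0,0,-0.005],1.0]]'

```text
time_s: 28.62
tool_pos: [0.6061, -0.2304, 0.2951]
eef_rot: [3.139, -0.003, 0.175]
ft_force: [0.5, -0.2, 0.7]
opening: 0.0001
```

>>> servo_tool --deltas '[[[0,0,0],[0,0,-0.003],1.0]]'

```text
time_s: 28.75
tool_pos: [0.6068, -0.2304, 0.2925]
eef_rot: [3.139, -0.005, 0.175]
ft_force: [4.6, 4.7, 10.5]
opening: 0.0003
```

>>> servo_tool --deltas '[[[0,0,0],[0,0,-0.003],1.0]]'

```text
time_s: 28.88
tool_pos: [0.6077, -0.2302, 0.2903]
eef_rot: [3.138, -0.007, 0.175]
ft_force: [5.1, 6.0, 10.2]
opening: -0.0002
```

>>> servo_tool --deltas '[[[0,0,0],[0,0,-0.003],1.0]]'

```text
time_s: 29.0
tool_pos: [0.6086, -0.23, 0.2881]
eef_rot: [3.137, -0.01, 0.174]
ft_force: [2.9, 5.7, 9.5]
opening: 0.0004
```

>>> servo_tool --deltas '[[[0,0.008,0],[0,0,-0.003],1.0],[[0,0,0],[0,0,-0.003],1.0]]'

```text
time_s: 29.25
tool_pos: [0.6107, -0.2297, 0.2841]
eef_rot: [3.137, -0.008, 0.174]
ft_force: [1.9, 4.6, 9.4]
opening: 0.0002
```

>>> servo_tool --deltas '[[[0,0,0],[0,0,0],1.0],[[0,0,0],[0,0,0],1.0]]'

```text
time_s: 29.5
tool_pos: [0.611, -0.2294, 0.2845]
eef_rot: [3.137, -0.009, 0.174]
ft_force: [-0.6, 1.0, 2.1]
opening: -0.0001
```

>>> servo_tool --deltas '[[[0,0,0],[0,0,0.002],1.0]]'

```text
time_s: 29.62
tool_pos: [0.6108, -0.2295, 0.2863]
eef_rot: [3.137, -0.008, 0.174]
ft_force: [-0.5, 0.0, 2.4]
opening: -0.0001
```

>>> servo_tool --deltas '[[[0,0,0],[0,0,0.002],1.0]]'

```text
time_s: 29.75
tool_pos: [0.6107, -0.2296, 0.2884]
eef_rot: [3.137, -0.008, 0.174]
ft_force: [-0.3, -1.2, 1.3]
opening: 0.0003
```

>>> servo_tool --deltas '[[[0,0,0],[0,0,0.002],1.0]]'

```text
time_s: 29.88
tool_pos: [0.6107, -0.2296, 0.2905]
eef_rot: [3.137, -0.008, 0.174]
ft_force: [0.0, -0.4, 1.3]
opening: 0.0001
```

>>> servo_tool --deltas '[[[0,0.006,0],[0,0,0.004],1.0],[[0,0,0],[0,0,0.01],1.0],[[0,0,0],[-0.02,0,0.04],1.0],[[0,0,0],[-0.03,0,0.02],1.0],[[0,0,0],[0,0,0],1.0]]'

```text
time_s: 30.5
tool_pos: [0.5598, -0.2296, 0.3684]
eef_rot: [3.137, -0.003, 0.174]
ft_force: [-0.5, -0.2, 0.6]
opening: -0.0004
```

```bash
python3 - <<'E'
from h import *
s=arm.observe();print(s["time_s"],s["tool_pos"],s["eef_rot"],s["ft_force"])
f=arm.grab_frame("wrist");crop(f,180,100,270,200,2.9,"pics/w33.png")
d=np.array([.985,.174,0]);X=np.array([-.174,.985,0]);hub=np.array([.552,-.2438,.083])+X*.0045
print(proj(f,hub,s))
for ph in (50,55,60,65,70,75):
    a=np.radians(ph);P=hub+.058*(np.sin(a)*d+np.array([0,0,np.cos(a)]));print(ph,proj(f,P,s).round(1),proj(f,2*hub-P,s).round(1))
E
```

```text
30.5 [ 0.55981267 -0.22961564  0.36840798] [ 3.13710271e+00 -2.79271797e-03  1.74303008e-01] [-0.49721735 -0.18618776  0.60408228]
[326.56138182 243.78910205]
50 [328.8 199.7] [325.  274.2]
55 [328.7 193.8] [325.1 279. ]
60 [328.5 188.6] [325.2 283.7]
65 [328.2 184. ] [325.3 288.2]
70 [328. 180.] [325.4 292.5]
75 [327.8 176.8] [325.6 296.6]
```

View pics/w33.png

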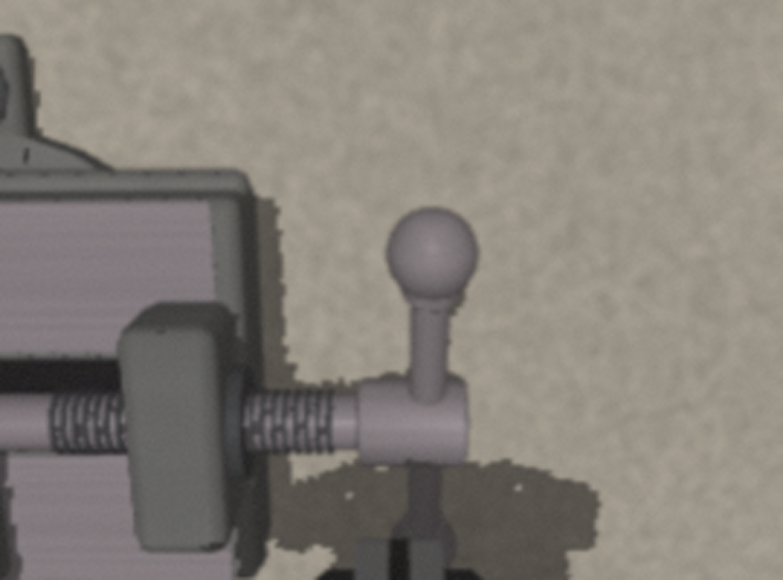

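After a slow release the bar came back to φ ≈ 62° again. It looks like the screw springs back to its friction balance. I'll press once more to about 0.55 N m, hold for over a second and release gently, to see whether it holds.

>>> servo_tool --deltas '[[[0.003,0.002,0],[0.025,0,-0.02],1.0],[[0,0,0],[0.018,0,-0.03],1.0],[[0,0,0],[0.002,0,-0.012],1.0],[[0,0,0],[0,0,-0.006],1.0],[[0,0,0],[0,0,0],1.0]]'

```text
time_s: 31.18
tool_pos: [0.6085, -0.2297, 0.2978]
eef_rot: [3.14, -0.003, 0.175]
ft_force: [-0.8, 0.2, -0.8]
opening: -0.0002
```

>>> servo_tool --deltas '[[[0,0.002,0],[-0.001,-0.001,-0.005],1.0],[[0,0,0],[0,0,-0.004],1.0],[[0,0,0],[0,0,-0.004],1.0],[[0,0,0],[0,0,-0.003],1.0]]'

```text
time_s: 31.68
tool_pos: [0.6094, -0.2308, 0.2863]
eef_rot: [3.136, -0.01, 0.173]
ft_force: [1.4, 5.4, 8.8]
opening: -0.0002
```

>>> servo_tool --deltas '[[[0,0.003,0],[0,0,-0.003],1.0],[[0,0,0],[0,0,-0.003],1.0]]'

```text
time_s: 31.92
tool_pos: [0.6106, -0.2304, 0.283]
eef_rot: [3.136, -0.013, 0.172]
ft_force: [2.1, 5.6, 8.7]
opening: 0.0
```

>>> servo_tool --deltas '[[[0,0.01,0],[-0.001,0,-0.004],1.0],[[0,0,0],[0,0,-0.004],1.0]]'

```text
time_s: 32.17
tool_pos: [0.6116, -0.2305, 0.2784]
eef_rot: [3.134, -0.01, 0.172]
ft_force: [-0.9, 4.6, 10.2]
opening: 0.0001
```

>>> servo_tool --deltas '[[[0,0.004,0],[-0.001,0,-0.003],1.0]]'

```text
time_s: 32.3
tool_pos: [0.6116, -0.2304, 0.277]
eef_rot: [3.133, -0.01, 0.171]
ft_force: [7.4, 7.6, 12.3]
opening: -0.0001
```

```bash
cat > mom.py <<'E'
from h import *
def mom():
    s=arm.observe();p=s["tool_pos"];F=s["ft_force"];M=s["torque"]
    X=np.array([-.174,.985,0]);hub=np.array([.552,-.2400,.083])
    tip=p+R.from_euler('xyz',s["eef_rot"]).as_matrix()@[0,0,.173]
    bz=tip[2]-.011
    print(s["time_s"],"tip",tip.round(4),"phi",np.degrees(np.arccos((bz-.083)/.058)).round(1),"F",F.round(1),"mom tip",round(X@np.cross(tip-hub,F),3),"mom M",round(X@(M+np.cross(p-hub,F)),3))
E
python3 -c "
from mom import *
mom()"
```

```text
32.3 tip [ 0.6136 -0.2315  0.104 ] phi 80.1 F [ 7.4  7.6 12.3] mom tip -0.586 mom M -0.483
```

>>> servo_tool --deltas '[[[0,0,0],[0,0,-0.0015],1.0],[[0,0,0],[0,0,-0.001],1.0],[[0,0,0],[0,0,-0.001],1.0],[[0,0,0],[0,0,-0.001],1.0],[[0,0,0],[0,0,-0.001],1.0]]'

```text
time_s: 32.92
tool_pos: [0.6115, -0.23, 0.2767]
eef_rot: [3.132, -0.015, 0.171]
ft_force: [-1.5, 2.6, 8.9]
opening: -0.0001
```

```bash
python3 -c "
from mom import *
mom()"
```

```text
32.925 tip [ 0.6144 -0.2313  0.1038] phi 80.3 F [-1.5  2.6  8.9] mom tip -0.58 mom M -0.392
```

>>> servo_tool --deltas '[[[0,0,0],[0,0,-0.001],1.0],[[0,0,0],[0,0,-0.0005],1.0],[[0,0,0],[0,0,-0.0005],1.0],[[0,0,0],[0,0,-0.0005],1.0],[[0,0,0],[0,0,-0.0005],1.0]]'

```text
time_s: 33.55
tool_pos: [0.611, -0.23, 0.2769]
eef_rot: [3.131, -0.018, 0.17]
ft_force: [-1.4, 3.1, 9.1]
opening: -0.0003
```

```bash
python3 -c "
from mom import *
mom()"
```

```text
33.55 tip [ 0.6143 -0.2313  0.1039] phi 80.2 F [-1.4  3.1  9.1] mom tip -0.591 mom M -0.421
```

>>> servo_tool --deltas '[[[0,0.01,0],[0,0,0.001],1.0],[[0,0,0],[0,0,0.002],1.0],[[0,0,0],[0,0,0.002],1.0]]'

```text
time_s: 33.92
tool_pos: [0.6113, -0.2302, 0.2826]
eef_rot: [3.131, -0.009, 0.17]
ft_force: [-1.8, 0.1, 2.7]
opening: -0.0
```

```bash
python3 -c "
from mom import *
mom()"
```

```text
33.925 tip [ 0.6131 -0.2317  0.1096] phi 74.4 F [-1.8  0.1  2.7] mom tip -0.216 mom M -0.275
```

>>> servo_tool --deltas '[[[0,0,0],[0,0,0.003],1.0],[[0,0,0],[0,0,0.003],1.0]]'

```text
time_s: 34.17
tool_pos: [0.611, -0.2304, 0.2887]
eef_rot: [3.131, -0.009, 0.169]
ft_force: [-1.2, 0.9, 2.1]
opening: -0.0
```

```bash
python3 -c "
from mom import *
mom()"
```

```text
34.175 tip [ 0.6129 -0.2318  0.1157] phi 68.0 F [-1.2  0.9  2.1] mom tip -0.163 mom M -0.272
```

>>> servo_tool --deltas '[[[0.006,0.006,0],[0,0,0.01],1.0],[[0,0,0],[0,0,0.03],1.0],[[0,0,0],[-0.02,0,0.04],1.0],[[0,0,0],[-0.03,0,0],1.0],[[0,0,0],[0,0,0],1.0]]'

```text
time_s: 34.8
tool_pos: [0.5602, -0.2303, 0.3734]
eef_rot: [3.139, -0.005, 0.17]
ft_force: [0.0, 0.7, 0.6]
opening: 0.0002
```

```bash
python3 - <<'E'
from h import *
s=arm.observe();print(s["time_s"],s["tool_pos"],s["eef_rot"],s["ft_force"])
f=arm.grab_frame("wrist");crop(f,180,100,270,200,2.9,"pics/w34.png")
d=np.array([.985,.174,0]);X=np.array([-.174,.985,0]);hub=np.array([.552,-.2438,.083])+X*.0045
print(proj(f,hub,s))
for ph in (55,60,65,70,75,80):
    a=np.radians(ph);P=hub+.058*(np.sin(a)*d+np.array([0,0,np.cos(a)]));print(ph,proj(f,P,s).round(1),proj(f,2*hub-P,s).round(1))
E
```

```text
34.8 [ 0.56024854 -0.23027371  0.37341331] [ 3.13902358 -0.00487817  0.16978301] [0.0368323  0.68079542 0.64893093]
[326.21444973 242.7160484 ]
55 [327.8 193.5] [325.1 277.7]
60 [327.6 188.4] [325.2 282.3]
65 [327.4 183.9] [325.3 286.7]
70 [327.2 180. ] [325.4 290.9]
75 [327.  176.9] [325.6 294.8]
80 [326.8 174.3] [325.7 298.6]
```

View pics/w34.png

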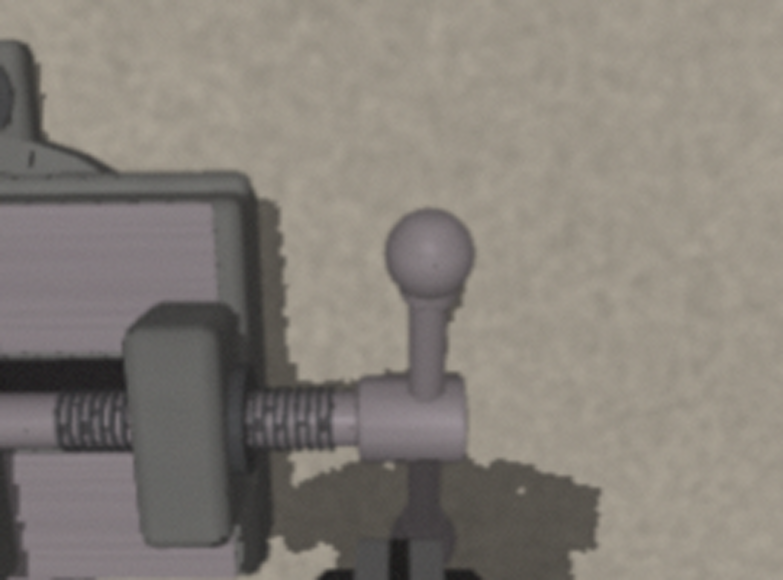

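The bar settled at the same angle, 61–62°, in three looks, so that is where it holds. Final check of the clamped parts, from above and in the scene.

>>> servo_tool --deltas '[[[0,0,0],[-0.03,0.02,0.03],1.0],[[0,0,0],[-0.04,0.04,0.02],1.0],[[0,0,0],[-0.03,0.05,0],1.0],[[0,0,0],[-0.01,0.04,0],1.0],[[0,0,0],[0,0,0],1.0]]'

```text
time_s: 35.48
tool_pos: [0.4522, -0.0775, 0.4258]
eef_rot: [3.138, -0.01, 0.169]
ft_force: [0.6, -0.9, -0.0]
opening: 0.0
```

```bash
python3 - <<'E'
from h import *
s=arm.observe();print(s["time_s"],s["tool_pos"],s["ft_force"])
f=arm.grab_frame("wrist");crop(f,220,90,200,150,4,"pics/w40.png")
g=arm.grab_frame("scene");crop(g,240,140,150,100,5.3,"pics/s40.png");cv2.imwrite("pics/s40f.png",g["frame"][:,:,::-1])
E
```

```text
35.475 [ 0.45221245 -0.0774634   0.42576322] [ 0.5645142  -0.85674947 -0.00427498]
```

View pics/w40.png

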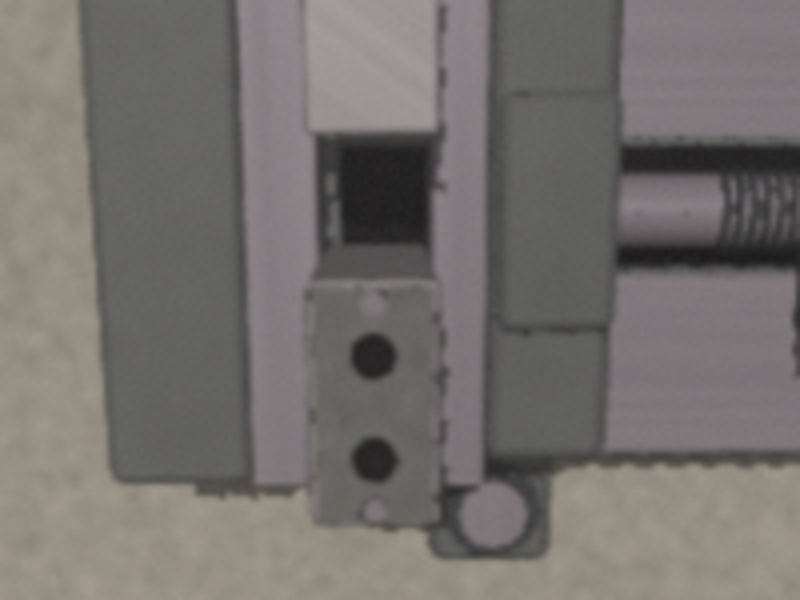

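View pics/s40f.png

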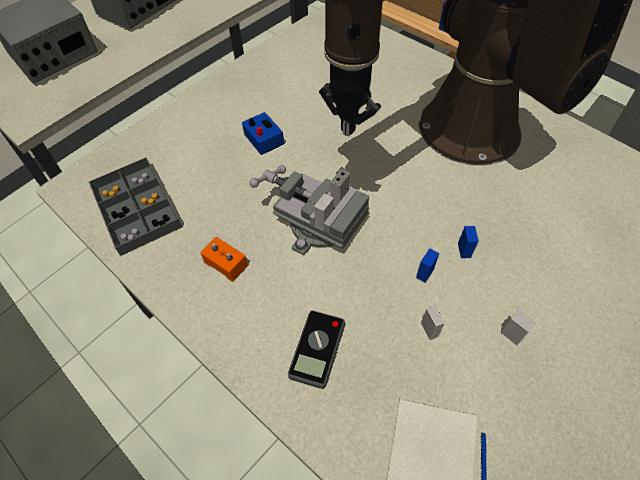

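Case and packer sit flush and square between the jaws (crop columns 307–440). Bystanders, the other packers and the blue look-alikes are where they were. Handing in.

```bash
python3 - <<'E'
from h import *
s=arm.observe();f=arm.grab_frame("wrist")
C=lambda x,y:(220+x/4-.4,90+y/4-.4)
a=plane(f,C(317,190),.098,s);b=plane(f,C(432,190),.098,s);print("jaw gap mm",np.linalg.norm(a-b)*1000)
print(arm.finish_job())
E
```

```text
jaw gap mm 24.442624686684372
the job is handed in; nothing more can be done
None
```

The case and the matching packer are clamped in the vise and I have handed the job in. However, the T-handle did not stay where I left it. It may be resting below the 0.4 N m that counts as firm.

**Packer:** I used the middle one of the three. It read 23.9 mm between the fingers, and its top face measured about 24.2 mm. It stands on the bed at about y = -35 mm.

**Tightening:** I first held a ball end to turn the handle, but the fingers slipped off it twice. I then pushed the ball over the top with the fingers shut and pressed it down. The torque on the screw peaked at about 0.6 to 0.7 N m by my readings. That is at or a little above the well-tight range, but under the 0.8 limit.

**Last checks:**
- The jaw gap measured 24.4 mm, with both parts flush and square between the jaws.
- The gripper is clear of everything, and the other objects had not visibly moved.
- The whole job took about 36 s.

**Check that disagreed:** each time I let go, the handle sprang back about 20° from its tightest position. I pressed three times, once holding for over a second. It always settled at the same angle and stayed there. What remains is only the grip that screw friction can hold. From the force needed to restart it, I estimate about 0.15 to 0.2 N m stored, or roughly 0.35 N m including drag.

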